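# Seat a slit-lamp head-rest post in the vee fixture and clamp it

### The job

Take the thick steel post (not the thin rod) from the sloping rack and set it down on the landing of the vee fixture, centred lengthwise between the two plates, and let go. From there roll it along the landing over the edge into the vee, do not carry it in from above, and let it settle there untouched with the clamp still open; then press the clamp arm down by its ball until the pad rests firmly on the post, and move away. Leave the thin rod and everything else on the table as it stands.

Things in the scene. Friction and masses are not known exactly. Their poses are not given: they have to be found in the camera images.
- post_mid (a point): The thick steel head-rest post: plain straight tube, 20 dia x 180 long, 0.2 to 0.4 kg; this point is its centre. At the start it lies in one of the rack's two slots: x along its axis to its upper end, 26 degrees (0.45 rad) above level; y level across the slope; z square to the slope, up and back. Its lower end rests on a stop.
- thin_rod_mid (a point): The thin steel rod in the rack's other slot, parallel to the post: 12 dia x 180 long. Point at its centre, axes as for the post. Not needed; which slot holds which varies.
- rack: Sloping black plastic rack on a white base 190 x 150 x 10, fixed to the table; origin under its centre, x towards its high end, z up. Slots at y = -50 and +50, each of two notched supports 60 either side of the rod's centre (12 thick along the rod). Between the supports nothing stands beside or under the rods but the base, 68 below the post's centre.
- vee_seat (a point): Where the post's centre lies when seated in the vee of the fixture (fixed to the table), 53 above the table. y runs level along the vee, z up, x level from the landing to the vee. Two plates 14 thick at y = -60 and +60 form it; between them is open space 106 wide down to a base plate 10 thick. 90 degree vee: bottom at x = 0, front edge at x = -16 (2 above this point), rear edge at x = 24 (10 above).
- landing_rest (a point): Where the post's centre comes to rest on the landing: 68 before vee_seat, 8 higher, same axes. The landing is the plates' top edge from the vee's front edge back to a small lip; it rises 5 towards the vee, so the post rests against the lip (8 thick, its face 10 behind this point, its top at this height). Pushed 52 along x and over the edge the post drops 12 into the vee by itself.
- clamp (a joint): Hold-down clamp's angle, rad: 0 = closed, arm level, rubber pad resting on the seated post; 1.0 to 1.2 = open as at the start, arm raised; stops at -0.15 and 1.3. Its stiff hinge (0.25 N m, 2 to 5 N at the ball) stays where it is left; hinge line along the vee's y, 55 beyond and 22 above vee_seat, in a clevis (x = 48 to 72, y = -22 to 22, top 90 above the table).
- clamp_ball (a point): Centre of the black ball, 24 dia, at the end of the clamp arm, 140 from the hinge. The arm is a steel bar 18 wide, 14 thick, midway between the plates, running from the hinge towards the landing; open, it slants up over the vee with the ball 190 to 210 above the table; closed, the ball is 85 before vee_seat and 22 above it. Its axes turn with the arm.
- dropper_mid (a point): Bystander: white dropper bottle, upright, 32 dia x 75 tall. Point at its centre. Leave it alone.
- spray_mid (a point): Bystander: white bottle with a red cap, upright, 56 dia x 160 tall. Point at its centre. Leave it alone.
- jar_mid (a point): Bystander: amber glass jar, 60 dia x 55 tall. Point at its centre. Leave it alone.
- cup_mid (a point): Bystander: white cup, 66 dia x 70 tall, empty. Point at its centre. Leave it alone.
- screw_tray_mid (a point): Bystander: shallow open steel tray, 60 x 90 x 20. Point at its centre. Leave it alone.
- penlight_mid (a point): Bystander: black penlight lying flat, 141 long, 18 wide, 16 high; x along it. Point at its centre. Leave it alone.
- lens_case_mid (a point): Bystander: flat contact-lens case, 40 x 70 x 26. Point at its centre. Leave it alone.
There are look-alikes about, which are no part of the job. Leave any green or turquoise look-alike of the part that bears post_mid alone.

How it is judged:
By the outcome, as a careful person would: the job done as asked, in the order asked, and still so for the second after the job is handed in, with the robot touching nothing.
It also fails if it takes over 67 s, if anything falls off the work surface, if the arm or the gripper's body presses on something with over 40 N, if the wrist force passes 120 N, or if a joint passes its speed limit or range.

### The arm

A 7-joint arm with a two-finger parallel gripper is mounted at the origin on the work surface. World frame = base frame: x ahead of the robot, y to its left, z up, the work surface at z = 0. Lengths are in m, angles in rad, forces in N, time in s.
With the tool pointing down it reaches from about 0.4 to 0.85 m from the base axis. Payload 4.5 kg.
Tool frame: the origin (TCP) lies at the very end of the fingers, on their centre line; the grasp point (between the pads) lies ctrl.grip_point_offset behind it (ctrl.grip_point_offset is the distance from the TCP to the grasp point, in m); z points along the fingers, x is the direction in which the jaws open and shut, and the axes are right-handed (so a half turn about z gives the same grasp; the last joint's range is limited). The gripper opens to 85 mm and grips with 20 to 120 N. Pads are 22 mm wide; open, the fingers measure 114 mm over their backs; the gripper's body (76 mm by 85 mm) begins 54 mm behind the grasp point. The pads swing forward as they close: fully open they stand 13 mm farther back than shut.
Start: joints at [-1.307, 0.689, -0.195, 1.565, 0.157, 0.902, -0.215], TCP at [0.142, 0.609, 0.231] pointing down, gripper open.
Joint ranges: [-3.01, 3.01], [-0.46, 2.08], [-1.47, 1.51], [0.13, 2.56], [-1, 4.14], [0.04, 2.09], [-2.66, 2.66]. Speed limits (rad/s): [2.57, 2.57, 3.14, 3.14, 3.14, 3.14, 3.14].

### API

Orientations are given as a rotation vector (axis times angle).
In Python, from workcell import ctrl gives the robot as it stands. The module is installed in compiled form; this text tells all that it offers.
- The arm moves only by the tool send_rows, never from a script. Its argument "plan" is a list of rows, each an object of numbers: "tx", "ty", "tz": the shift along the tool's x, y, z in mm; "turn": the turn about the tool's z in degrees. In form: [{"tx": .., "ty": .., "tz": .., "turn": ..}, ...]. A call has 1 to 10 rows; each row is the pose to reach, as a shift and turn from the pose commanded when the call began, along the tool's axes at that moment; what a row does not reach only later rows make up. A row lasts 1/12 s, in which the tool goes at most 41.7 mm and 7.16 degrees, less where a joint would pass 70% of its speed; a pose out of reach is approached as far as the arm can. A call with a gripper value outside its range is refused whole. "grip" is the closure, from -1 (fully open) to 1 (shut), set as the call begins (left out, the last holds). The fingers move at their own pace and stop on an object; the grip force is fixed at half the most. Time passes only in rows, so rows that repeat a pose let the fingers close. It gives the time, the measured TCP pose, the force and the opening at its end, in the units of the state.
- ctrl.read_state(): the state, without advancing time (a new reading comes with each control period).
- ctrl.camera(name): name is "scene" or "top" or "wrist"; returns a dict with "pixels" (400x640x3 uint8, blue, green, red), "depth" (400x640 float32, m along the optical axis (not along the pixel's ray), 0 where there is no reading), "intrinsics" (3x3 intrinsics, pixels), "xyz" and "attitude" of the camera in the world; the wrist camera has in their place "mount" (4x4, takes a point from camera to tool coordinates, whose origin is the TCP and whose axes are the tool frame's). Camera axes: x right, y up, looking along -z (the intrinsics and any distortion apply to the point x, -y, -z); pixel columns grow to the right and rows downward; lengths in m; the calibration is good to about 2 mm. A picture is of the moment at which its call begins: read the wrist's pose just before it.
- ctrl.finish_job(): hands the job in, once; it reports no verdict.
The state is a dict: "time": time; "q": joint angles; "qd": joint speeds; "joint_torque": joint torques, N m; "tcp_pos": TCP position; "eef_rot": TCP orientation; "contact_force": force on the tool from outside, world axes, zero at the start; "ft_torque": the same for the moment, N m; "finger_gap": finger opening in m.
Only numpy, scipy, OpenCV 4.12 (cv2) and the standard library are available. Lean on these libraries where they do the work, as an engineer would, in place of code of your own. Each camera call takes 0.05 s, during which the arm holds its last target. There are 200 camera calls.

## Working session

There is one attempt and no reset: what is moved stays moved. The work goes in short steps, Python scripts to look and compute and a tool call to move; the robot and the scene stay as the last step left them, time stands still between calls to the robot, and variables do not carry over. Pictures are saved under pics/ and viewed, about 8 in all and at most 12, crops included, and the job is handed in when it is done.

Besides the shell and the picture viewer there is one more tool, called after "Call:" as name([rows], argument=value, ...), one row to a line, values as JSON. send_rows: Moves the arm, as the interface text tells. Its arguments: {"type":"object","properties":{"plan":{"type":"array"},"grip":{"type":"number"}},"required":["plan"]}

```bash
mkdir -p pics
cat > h.py <<'E'
import numpy as np, cv2
from scipy.spatial.transform import Rotation as R
from workcell import ctrl
def cam(n):
    s=ctrl.read_state(); c=ctrl.camera(n)
    if n=="wrist":
        T=np.eye(4);T[:3,:3]=R.from_rotvec(s["eef_rot"]).as_matrix();T[:3,3]=s["tcp_pos"]
        M=T@np.array(c["mount"]); c["P"]=M[:3,3]; c["Rm"]=M[:3,:3]
    else:
        a=np.array(c["attitude"],float); c["P"]=np.array(c["xyz"])
        c["Rm"]=a if a.shape==(3,3) else R.from_rotvec(a).as_matrix()
    return c
def world(c,u,v,d=None):
    K=np.array(c["intrinsics"]); 
    d=c["depth"][int(round(v)),int(round(u))] if d is None else d
    return c["P"]+c["Rm"]@(d*np.array([(u-K[0,2])/K[0,0],-(v-K[1,2])/K[1,1],-1]))
def cloud(c):
    K=np.array(c["intrinsics"]);v,u=np.mgrid[:400,:640];d=c["depth"]
    p=np.stack([(u-K[0,2])/K[0,0]*d,-(v-K[1,2])/K[1,1]*d,-d],-1)
    return p@c["Rm"].T+c["P"]
def onplane(c,u,v,z):
    p=world(c,u,v,1.0)-c["P"]; return c["P"]+p*(z-c["P"][2])/p[2]
def toolshift(p):
    s=ctrl.read_state(); return R.from_rotvec(s["eef_rot"]).as_matrix().T@(np.array(p)-s["tcp_pos"])*1000
E
python3 - <<'E'
from h import *
np.set_printoptions(precision=4,suppress=True)
ims=[]
for n in("scene","top"):
    c=cam(n); cv2.imwrite(f"pics/{n}0.png",c["pixels"]); np.savez(f"{n}0.npz",px=c["pixels"],depth=c["depth"],K=c["intrinsics"],P=c["P"],Rm=c["Rm"])
    print(n,c["P"],c["attitude"],c["intrinsics"],[k for k in c])
print(ctrl.read_state(),ctrl.grip_point_offset)
E
```

```text
scene [1.2427 0.7051 1.0882] [0.347  0.9571 2.2931] [[470.722    0.     323.4663]
 [  0.     470.722  197.4183]
 [  0.       0.       1.    ]] ['pixels', 'depth', 'intrinsics', 'xyz', 'attitude', 'P', 'Rm']
top [ 0.5005 -0.0881  1.5155] [ 0.0313 -0.0525 -1.5904] [[403.1232   0.     325.2205]
 [  0.     403.1232 200.7776]
 [  0.       0.       1.    ]] ['pixels', 'depth', 'intrinsics', 'xyz', 'attitude', 'P', 'Rm']
{'time': 0.1, 'q': array([-1.3072,  0.6899, -0.1945,  1.5662,  0.1573,  0.9025, -0.2151]), 'qd': array([-0.0004, -0.0004, -0.001 , -0.0032, -0.0003, -0.0006, -0.0005]), 'joint_torque': array([ -0.0031, -54.0608,  -1.2715, -15.8987,   0.0093,   0.0044,
         0.    ]), 'tcp_pos': array([0.1423, 0.608 , 0.2306]), 'eef_rot': array([ 2.4606,  1.9514, -0.0018]), 'contact_force': array([ 0.466 ,  0.2607, -0.2174]), 'ft_torque': array([0.0037, 0.0077, 0.0216]), 'finger_gap': 0.08506087730649566} 0.0187
```

View pics/scene0.png

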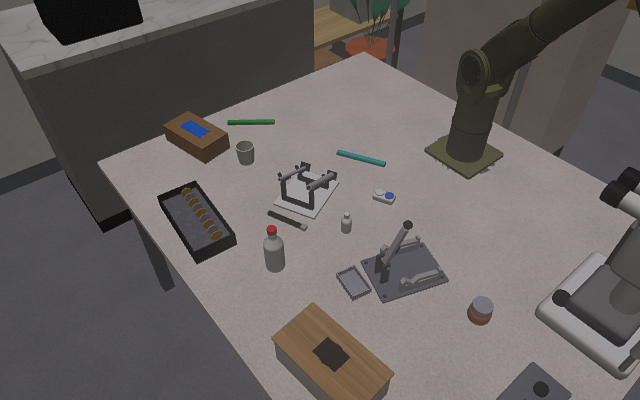

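View pics/top0.png

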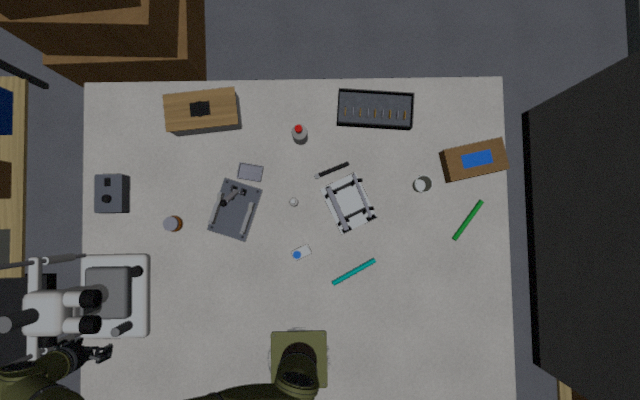

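The scene view shows the rack at about (305,190), the fixture with its raised clamp at (405,265), and green and turquoise look-alike rods at (250,122) and (360,158). In the top view the rack is at (350,202) and the fixture at (236,210). Next I'll enlarge both.

Run:
```python
import cv2,numpy as np
s=cv2.imread("pics/scene0.png");t=cv2.imread("pics/top0.png")
f=lambda i,x,y,w,h:cv2.resize(i[y:y+h,x:x+w],(400,300),interpolation=cv2.INTER_CUBIC)
cv2.imwrite("pics/crops.png",np.vstack([np.hstack([f(t,300,163,100,75),f(t,186,172,100,75)]),np.hstack([f(s,255,150,100,75),f(s,345,212,120,90)])]))
```

```text
(no output)
```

View pics/crops.png

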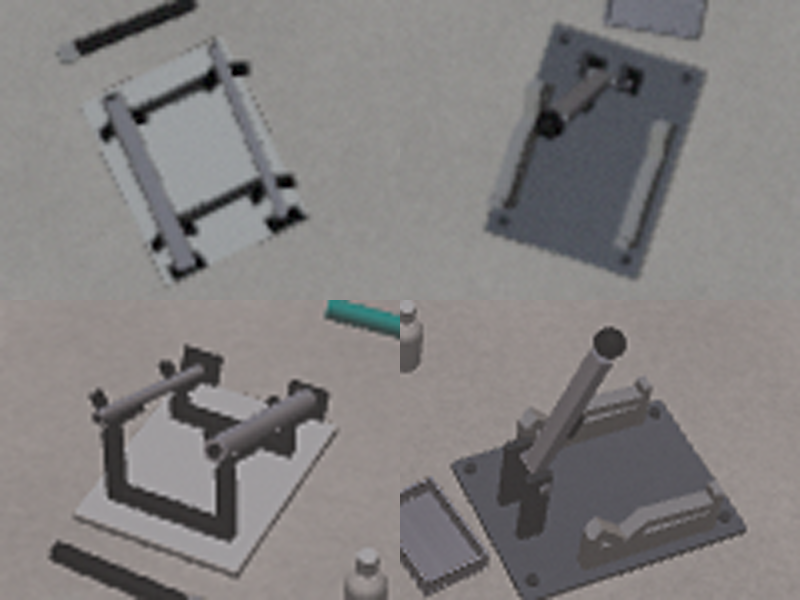

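The crop shows the thick post in the left slot (top view, about (328,187) to (346,229)) and the thin rod in the right slot (354,174)–(370,217). Both lie with their high end away from the robot. The green and turquoise rods lie flat on the table and are not the target. The fixture's clevis is on the far side, its lips are on the robot side, and the ball is at about top (224,203). Next I'll measure with the depth images.

Run:
```python
from h import *
np.set_printoptions(precision=4,suppress=True)
C={}
for n in("scene","top"):
    d=np.load(n+"0.npz"); C[n]=dict(depth=d["depth"],intrinsics=d["K"],P=d["P"],Rm=d["Rm"],pixels=d["px"])
t=C["top"]; W=cloud(t)
print("table z",[np.median(W[y:y+6,x:x+6,2]) for x,y in((270,200),(400,220))])
for a,b,z in(((328,187.5),(346,229),.078+.009),((354,174),(370,217),.078)):
    for s in(.1,.25,.5,.75,.9):
        u,v=np.array(a)*(1-s)+np.array(b)*s; print(s,(u,v),W[int(round(v)),int(round(u))])
# fixture top cloud
m=np.zeros((400,640),bool); m[172:247,200:270]=1
for n,(x0,x1,y0,y1) in(("top",(200,270,172,247)),("scene",(345,465,212,302))):
    w=cloud(C[n])[y0:y1,x0:x1].reshape(-1,3); uv=np.mgrid[y0:y1,x0:x1].reshape(2,-1).T[:,::-1]
    k=w[:,2]>.16; print(n,"high",k.sum(),w[k].mean(0),w[k].min(0),w[k].max(0))
    for lo,hi in((.05,.075),(.005,.016),(.08,.1)):
        k=(w[:,2]>lo)&(w[:,2]<hi); print(lo,k.sum(),w[k].mean(0), cv2.minAreaRect(w[k][:,:2].astype(np.float32)*1000))
```

```text
table z [np.float64(0.0012570123471004058), np.float64(0.000679494678481718)]
0.1 (np.float64(329.8), np.float64(191.65)) [ 0.6052 -0.125   0.1165]
0.25 (np.float64(332.5), np.float64(197.875)) [ 0.5842 -0.1316  0.1142]
0.5 (np.float64(337.0), np.float64(208.25)) [ 0.55   -0.1494  0.0869]
0.75 (np.float64(341.5), np.float64(218.625)) [ 0.5108 -0.1673  0.0682]
0.9 (np.float64(344.20000000000005), np.float64(224.85)) [ 0.4891 -0.1747  0.0558]
0.1 (np.float64(355.6), np.float64(178.3)) [ 0.6529 -0.2172  0.1114]
0.25 (np.float64(358.0), np.float64(184.75)) [ 0.5005 -0.0881  1.5155]
0.5 (np.float64(362.0), np.float64(195.5)) [ 0.5912 -0.2397  0.0829]
0.75 (np.float64(366.0), np.float64(206.25)) [ 0.556  -0.2554  0.0623]
0.9 (np.float64(368.4), np.float64(212.70000000000002)) [ 0.5308 -0.2634  0.0504]
top high 85 [0.5691 0.1874 0.3384] [ 0.5005 -0.0881  0.1622] [0.5949 0.234  1.5155]
0.05 205 [0.5464 0.2328 0.0558] ((561.072021484375, 227.31387329101562), (134.88595581054688, 156.21168518066406), 71.01866912841797)
0.005 1794 [0.5558 0.2259 0.0098] ((556.7354736328125, 230.46334838867188), (258.0384826660156, 277.1764221191406), 89.34324645996094)
0.08 47 [0.6227 0.205  0.0894] ((622.9410400390625, 205.98712158203125), (48.20357131958008, 23.182641983032227), 72.22854614257812)
scene high 219 [0.6961 0.3096 0.3475] [0.5618 0.2104 0.1606] [1.2427 0.7051 1.0882]
0.05 418 [0.5627 0.2212 0.0567] ((542.5577392578125, 165.26443481445312), (281.9852600097656, 165.1013641357422), 76.08003234863281)
0.005 2441 [0.5687 0.2271 0.0099] ((500.92779541015625, 194.78485107421875), (339.48760986328125, 364.8246765136719), 48.693992614746094)
0.08 125 [0.6234 0.2117 0.0879] ((622.4251098632812, 210.4830780029297), (47.934078216552734, 29.2249813079834), 73.44667053222656)
```

Run:
```python
from h import *
np.set_printoptions(precision=4,suppress=True)
C={}
for n in("scene","top"):
    d=np.load(n+"0.npz"); C[n]=dict(depth=d["depth"],intrinsics=d["K"],P=d["P"],Rm=d["Rm"],pixels=d["px"])
yaw=np.radians(-18); X=np.array([np.cos(yaw),np.sin(yaw)]); Y=np.array([-X[1],X[0]]); seat=np.array([.5665,.2245])
for n,(x0,x1,y0,y1) in(("top",(200,270,172,247)),("scene",(345,465,212,302))):
    c=C[n]; w=cloud(c)[y0:y1,x0:x1].reshape(-1,3); dd=c["depth"][y0:y1,x0:x1].ravel(); g=c["pixels"][y0:y1,x0:x1].reshape(-1,3).max(1)
    k=(dd>0)&(w[:,2]>.1)&(w[:,2]<.25); w=w[k];g=g[k]
    f=np.c_[(w[:,:2]-seat)@X,(w[:,:2]-seat)@Y,w[:,2]]*1000
    for lo in range(100,230,15):
        j=(f[:,2]>=lo)&(f[:,2]<lo+15); 
        if j.sum(): print(n,lo,j.sum(),f[j].mean(0),f[j].min(0)[0],f[j].max(0)[0],g[j].mean())
# post fit from top
c=C["top"]; W=cloud(c); a=np.array((328,187.5));b=np.array((346,229)); P=[]
for v in range(185,234):
    for u in range(318,356):
        s=np.dot([u-a[0],v-a[1]],b-a)/np.dot(b-a,b-a); e=np.cross(b-a,[u-a[0],v-a[1]])/np.linalg.norm(b-a)
        if 0.05<s<.9 and abs(e)<2.2 and c["depth"][v,u]>0 and W[v,u,2]>.03: P.append(W[v,u])
P=np.array(P); m=np.median(P,0); k=np.ones(len(P),bool)
for i in range(5):
    m=P[k].mean(0); d=np.linalg.svd(P[k]-m)[2][0]; d*=np.sign(d[0]); r=np.linalg.norm(np.cross(P-m,d),axis=1); k=r<.009
print(k.sum(),len(P),m,d,"pitch",np.degrees(np.arcsin(d[2])),"yaw",np.degrees(np.arctan2(d[1],d[0])), "z range", P[k][:,2].min(),P[k][:,2].max())
h=m+d*(.088-m[2])/d[2]; print("point with surface z=.089:",h)
w=cloud(c)[165:240,300:400].reshape(-1,3);k=(w[:,2]>.006)&(w[:,2]<.014);print("rack base",cv2.minAreaRect(w[k][:,:2].astype(np.float32)*1000))
```

```text
top 100 12 [ 48.2897  -2.2037 107.1021] 28.081616667337453 53.818217359450266 80.41666666666667
top 115 15 [ 40.8057  -2.7061 122.9362] 23.83432529133304 47.984106732837496 76.0
top 130 10 [ 35.5366  -3.3806 135.5119] 22.91431193779706 41.57037625287283 71.8
top 145 16 [ 31.1331  -2.5231 151.0715] 22.07708796502456 36.2722766022177 77.375
top 160 13 [ 24.3444  -2.0922 169.2933] 13.989537934816042 29.84094847486672 82.38461538461539
top 175 13 [ 18.3528  -1.6786 181.9736] 6.033474422977702 23.821241046867343 82.92307692307692
top 190 7 [ 15.4246  -3.1018 193.2881] 9.296831697255538 18.889790091282176 89.14285714285714
top 205 40 [  5.1806  -0.1029 213.4382] -6.565975092759827 16.0060876223754 30.5
top 220 3 [  4.4414   0.3112 221.4344] -1.889304748517649 9.136630276371386 25.333333333333332
scene 100 42 [ 45.3638   5.9403 107.7387] 27.666294684925084 52.79786101969893 89.69047619047619
scene 115 44 [ 38.3279   6.8815 122.375 ] 24.420606632963256 47.41076816886312 85.3409090909091
scene 130 46 [ 33.8579   6.8079 137.108 ] 20.386087554243662 44.2865021279467 89.5
scene 145 39 [ 28.4093 
[... 230 characters left out ...]
7 25.87919059654628 95.1951219512195
scene 190 34 [ 12.0398   7.1534 195.8497] 3.7022088472975985 18.240425273700048 94.79411764705883
scene 205 63 [  5.7977   6.7236 212.2794] -6.9758670759626495 15.616806143819721 57.03174603174603
162 169 [ 0.5527 -0.1478  0.0896] [0.8212 0.3653 0.4384] pitch 26.002294136878344 yaw 23.98193691041522 z range 0.05168306467432959 0.1247288883026123
point with surface z=.089: [ 0.5498 -0.1491  0.088 ]
rack base ((575.2061157226562, -200.95314025878906), (373.0160217285156, 278.20074462890625), 88.79045104980469)<stdin>:18: DeprecationWarning: Arrays of 2-dimensional vectors are deprecated. Use arrays of 3-dimensional vectors instead. (deprecated in NumPy 2.0)
```

Call:
send_rows([
  {"tx": -40,"ty": 60,"tz": -90,"turn": -6},
  {"tx": -269,"ty": 420,"tz": -100,"turn": -37},
  {"tx": -269,"ty": 420,"tz": -100,"turn": -37},
  {"tx": -269,"ty": 420,"tz": -100,"turn": -37},
  {"tx": -269,"ty": 420,"tz": -100,"turn": -37},
  {"tx": -269,"ty": 420,"tz": -100,"turn": -37},
  {"tx": -269,"ty": 420,"tz": -100,"turn": -37},
  {"tx": -269,"ty": 420,"tz": -100,"turn": -37},
  {"tx": -269,"ty": 420,"tz": -100,"turn": -37},
  {"tx": -269,"ty": 420,"tz": -100,"turn": -37},
])

```text
time: 0.93
tcp_pos: [0.4202, 0.3216, 0.3169]
eef_rot: [-1.715, -2.632, 0.001]
contact_force: [0.8, 0.0, 0.1]
finger_gap: 0.0855
```

Call:
send_rows([
  {"tx": 0,"ty": 0,"tz": 0,"turn": 0},
  {"tx": 0,"ty": 0,"tz": 0,"turn": 0},
  {"tx": 0,"ty": 0,"tz": 0,"turn": 0},
  {"tx": 0,"ty": 0,"tz": 0,"turn": 0},
])

```text
time: 1.27
tcp_pos: [0.4178, 0.3249, 0.3166]
eef_rot: [-1.711, -2.634, 0.0]
contact_force: [0.2, 0.6, 0.5]
finger_gap: 0.0853
```

Run:
```python
from h import *
np.set_printoptions(precision=4,suppress=True)
s=ctrl.read_state(); print(s["time"],s["tcp_pos"],s["q"],R.from_rotvec(s["eef_rot"]).as_matrix())
c=cam("wrist"); cv2.imwrite("pics/w1.png",c["pixels"]); np.savez("w1.npz",px=c["pixels"],depth=c["depth"],K=c["intrinsics"],P=c["P"],Rm=c["Rm"])
print(c["P"],c["Rm"])
```

```text
1.2667 [0.4178 0.3249 0.3166] [-0.4742  0.4809 -0.4284  1.7281  0.2315  0.9834  1.0006] [[-0.4066  0.9136 -0.0012]
 [ 0.9136  0.4066  0.0005]
 [ 0.0009 -0.0009 -1.    ]]
[0.3454 0.293  0.4588] [[-0.4065 -0.8696 -0.2801]
 [ 0.9136 -0.3865 -0.1259]
 [ 0.0012 -0.3071  0.9517]]
```

View pics/w1.png

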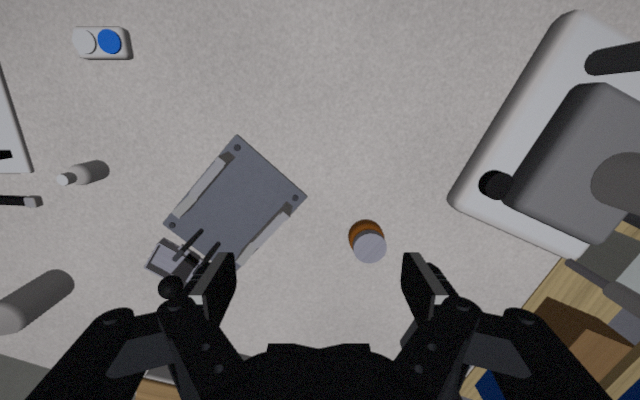

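The wrist view shows the whole fixture at about (235,205), with its plates at (200,185) and (270,235), lips towards the robot, and the ball at (172,287). I'll fit the fixture from this cloud.

```bash
cat > fix.py <<'E'
from h import *
np.set_printoptions(precision=4,suppress=True)
def fit(c,seat,yawd,it=4):
    w=cloud(c).reshape(-1,3); w=w[(c["depth"].ravel()>0)]
    for _ in range(it):
        y=np.radians(yawd); X=np.array([np.cos(y),np.sin(y)]);Y=np.array([-X[1],X[0]])
        f=np.c_[(w[:,:2]-seat)@X,(w[:,:2]-seat)@Y,w[:,2]]*1000
        L=(f[:,2]>44)&(f[:,2]<66)&(f[:,0]>-80)&(f[:,0]<-25)
        a=f[L&(abs(f[:,1]-60)<16)];b=f[L&(abs(f[:,1]+60)<16)]
        sl=[np.polyfit(p[:,0],p[:,1],1)[0] for p in(a,b)]
        ym=(np.median(a[:,1])+np.median(b[:,1]))/2
        yawd+=np.degrees(np.mean(sl)); seat=seat+Y*ym/1000
    print("n",len(a),len(b),"slopes",sl,"y",np.median(a[:,1]),np.median(b[:,1]),"z",a[:,2].mean(),b[:,2].mean(),"yaw",yawd,"seat",seat)
    for s in(60,-60):
        k=abs(f[:,1]-s)<6
        print(s,[(x,round(float(np.percentile(f[k&(abs(f[:,0]-x)<2)][:,2],80)),1)) for x in range(-100,44,4) if (k&(abs(f[:,0]-x)<2)).any()])
    k=(abs(f[:,1])<25)&(f[:,2]>82)&(f[:,2]<94)&(f[:,0]>30); print("clevis x",np.percentile(f[k][:,0],[3,50,97]),"y",np.percentile(f[k][:,1],[3,97]))
    return seat,yawd
E
python3 - <<'E'
from fix import *
for n in("w1","top0"):
    d=np.load(n+".npz"); c=dict(depth=d["depth"],intrinsics=d["K"],P=d["P"],Rm=d["Rm"],pixels=d["px"])
    fit(c,np.array([.5665,.2245]),-18.)
print(toolshift([.550,-.149,.26]))
E
```

```text
n 314 358 slopes [np.float64(0.0021710041205338006), np.float64(-0.00217821935383822)] y 59.477393041508186 -59.48233566555456 z 51.36338495772819 51.45261075150658 yaw -19.04197763991704 seat [0.5671 0.2265]
60 [(-100, 13.4), (-96, 10.0), (-92, 10.2), (-88, 53.1), (-84, 60.0), (-80, 60.0), (-76, 50.3), (-72, 50.3), (-68, 50.9), (-64, 51.0), (-60, 51.3), (-56, 51.6), (-52, 51.7), (-48, 52.2), (-44, 52.2), (-40, 53.4), (-36, 53.3), (-32, 53.8), (-28, 53.6), (-24, 54.3), (-20, 54.2), (-16, 52.3), (-12, 48.9), (-8, 44.6), (-4, 40.6), (0, 41.9), (4, 44.9), (8, 49.9), (12, 53.0), (16, 56.8), (20, 61.5), (24, 59.9), (28, 56.3), (32, 51.3), (36, 10.7), (40, 9.8)]
-60 [(-100, 14.6), (-96, 10.3), (-92, 9.7), (-88, 53.8), (-84, 60.1), (-80, 60.3), (-76, 50.6), (-72, 50.4), (-68, 51.0), (-64, 51.3), (-60, 51.9), (-56, 52.0), (-52, 52.1), (-48, 52.6), (-44, 52.9), (-40, 52.9), (-36, 53.6), (-32, 53.8), (-28, 54.2), (-24, 54.3), (-20, 54.8), (-16, 53.9), (-12, 48.9), (-8, 45.2), (-4, 41.9), (0, 41.7), (4, 45.6), (8, 49.4), (12, 53.6), (16, 57.6), (20, 60.7), (24, 61.3), (28, 57.3), (32, 52.2), (3
[... 586 characters left out ...]
 (-8, 50.5), (-4, 46.3), (0, 45.6), (4, 42.1), (8, 49.1), (12, 53.3), (16, 53.1), (20, 59.1), (24, 60.9), (28, 62.9), (32, 54.4), (36, 49.9), (40, 13.9)]
-60 [(-100, 18.2), (-96, 16.2), (-92, 12.5), (-88, 13.3), (-84, 57.9), (-80, 63.6), (-76, 53.6), (-72, 52.3), (-68, 50.7), (-64, 52.2), (-60, 48.7), (-56, 52.7), (-52, 51.8), (-48, 53.9), (-44, 54.1), (-40, 52.0), (-36, 56.3), (-32, 54.4), (-28, 53.8), (-24, 56.8), (-20, 54.6), (-16, 56.1), (-12, 53.7), (-8, 48.2), (-4, 45.0), (0, 40.9), (4, 45.1), (8, 48.5), (12, 52.3), (16, 57.7), (20, 57.5), (24, 62.9), (28, 61.4), (32, 56.6), (36, 35.3), (40, 12.3)]
clevis x [51.2789 59.2657 70.7096] y [-21.5708  20.3949]
[-486.8399  -72.1377   56.2917]
```

Call:
send_rows([
  {"tx": -487,"ty": -72,"tz": 0,"turn": 0},
  {"tx": -487,"ty": -72,"tz": 0,"turn": 0},
  {"tx": -487,"ty": -72,"tz": 0,"turn": 0},
  {"tx": -487,"ty": -72,"tz": 0,"turn": 0},
  {"tx": -487,"ty": -72,"tz": 0,"turn": 0},
  {"tx": -487,"ty": -72,"tz": 0,"turn": 0},
  {"tx": -487,"ty": -72,"tz": 20,"turn": 0},
  {"tx": -487,"ty": -72,"tz": 40,"turn": 0},
  {"tx": -487,"ty": -72,"tz": 60,"turn": 0},
  {"tx": -487,"ty": -72,"tz": 80,"turn": 0},
])

```text
time: 2.15
tcp_pos: [0.5296, -0.0723, 0.2764]
eef_rot: [1.711, 2.632, 0.003]
contact_force: [1.3, -0.5, 0.1]
finger_gap: 0.0854
```

Run:
```python
from h import *
print(ctrl.read_state()["tcp_pos"],toolshift([.550,-.149,.22]))
```

```text
[ 0.52962936 -0.07225614  0.27642296] [-78.32715514 -12.712168    56.49240151]
```

Call:
send_rows([
  {"tx": -40,"ty": -8,"tz": 30,"turn": 0},
  {"tx": -60,"ty": -10,"tz": 50,"turn": 0},
  {"tx": -60,"ty": -10,"tz": 50,"turn": 0},
  {"tx": -60,"ty": -10,"tz": 50,"turn": 0},
  {"tx": -60,"ty": -10,"tz": 50,"turn": 0},
])

```text
time: 2.57
tcp_pos: [0.5438, -0.128, 0.226]
eef_rot: [-1.711, -2.634, -0.003]
contact_force: [-0.2, 0.4, -0.3]
finger_gap: 0.0853
```

Run:
```python
from h import *
np.set_printoptions(precision=4,suppress=True)
s=ctrl.read_state();print(s["time"],s["tcp_pos"],R.from_rotvec(s["eef_rot"]).as_matrix()[:,0],toolshift([.550,-.149,.16]))
c=cam("wrist"); cv2.imwrite("pics/w2.png",c["pixels"]); np.savez("w2.npz",px=c["pixels"],depth=c["depth"],K=c["intrinsics"],P=c["P"],Rm=c["Rm"])
w=cloud(c).reshape(-1,3);w=w[c["depth"].ravel()>0]
# post: near line estimate
o=np.array([.55,-.149,.078]);y,p=np.radians(24),np.radians(26)
d=np.array([np.cos(y)*np.cos(p),np.sin(y)*np.cos(p),np.sin(p)]);l=np.array([-np.sin(y),np.cos(y),0]);n=np.cross(d,l)
f=(w-o)@np.c_[d,l,n]*1000
k=(abs(f[:,0])<110)&(abs(f[:,1])<16)&(f[:,2]>2)&(f[:,2]<16)
for a in range(-100,110,10):
    q=f[k&(abs(f[:,0]-a)<5)]
    if len(q)>3: print(a,len(q),np.percentile(q[:,1],[3,50,97]),np.percentile(q[:,2],90))
```

```text
2.5667 [ 0.5438 -0.128   0.226 ] [-0.4068  0.9135  0.0015] [-21.7915  -2.9615  65.9405]
-100 74 [-15.3563  -0.8877  13.9331] 11.959105852560723
-90 261 [-14.6003   0.2688  14.886 ] 11.490176903348786
-80 159 [-8.6555  1.2872  9.5089] 10.06496074353852
-70 163 [-8.6381  1.3873  9.5723] 10.214061195837887
-60 175 [-14.9847   0.5068   9.632 ] 9.959638419798017
-50 171 [-8.347   1.5665  9.675 ] 9.892895208192241
-40 165 [-8.1747  0.8506  9.7049] 10.199332929629426
-30 168 [-7.9786  0.8074  9.7797] 9.93438579792135
-20 173 [-7.7704  1.8469  9.843 ] 10.136657876643298
-10 174 [-7.6552  1.9031  9.8882] 9.791464728145597
0 171 [-7.4722  1.2248  9.9219] 9.821033511486423
10 177 [-7.323   2.0803  9.9878] 9.823306503179474
20 177 [-7.2552  1.2965 10.0196] 9.71128335677691
30 180 [-7.0558  2.2381 10.0822] 9.692628244000433
40 177 [-6.9805  1.4972 10.1101] 9.572056204124989
50 183 [-6.831   1.6273 10.1937] 9.694994811717146
60 193 [-15.2975   1.5592  10.2056] 9.462826458259865
70 197 [-6.5796  1.7262 10.2697] 9.544115603466517
80 184 [-6.4387  1.8434 10.3468] 9.511403050148605
90 68 [-6.3864  1.8244 10.3518] 9.502106788641909
```

View pics/w2.png

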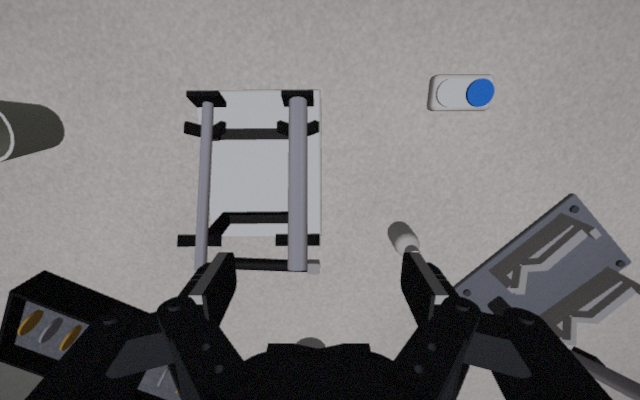

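The wrist crop confirms the target: the thick rod at (298,180) is 18–20 mm wide, and the thin one at (205,180) is clearly narrower. I'll descend onto the thick one.

Call:
send_rows([
  {"tx": -20,"ty": -3,"tz": 20},
  {"tx": -20,"ty": -3,"tz": 50},
  {"tx": -20,"ty": -3,"tz": 80},
  {"tx": -20,"ty": -3,"tz": 110},
  {"tx": -20,"ty": -3,"tz": 140},
  {"tx": -20,"ty": -3,"tz": 155},
  {"tx": -20,"ty": -3,"tz": 165},
  {"tx": -20,"ty": -3,"tz": 166},
  {"tx": -20,"ty": -3,"tz": 166},
])

```text
validation failed for argument at $.pl...
```

Run:
```python
from h import *
print(toolshift([.5495,-.1478,.0593]))
```

```text
[-20.73062946  -3.62187473 167.25468664]
```

All four keys are required in every row.

Call:
send_rows([
  {"tx": -20,"ty": -3,"tz": 20,"turn": 0},
  {"tx": -20,"ty": -3,"tz": 50,"turn": 0},
  {"tx": -20,"ty": -3,"tz": 80,"turn": 0},
  {"tx": -20,"ty": -3,"tz": 110,"turn": 0},
  {"tx": -20,"ty": -3,"tz": 140,"turn": 0},
  {"tx": -20,"ty": -3,"tz": 155,"turn": 0},
  {"tx": -20,"ty": -3,"tz": 165,"turn": 0},
  {"tx": -20,"ty": -3,"tz": 167,"turn": 0},
  {"tx": -20,"ty": -3,"tz": 167,"turn": 0},
])

```text
time: 3.37
tcp_pos: [0.5496, -0.1487, 0.0595]
eef_rot: [1.712, 2.633, 0.002]
contact_force: [0.3, -0.8, 0.2]
finger_gap: 0.0857
```

Run:
```python
from h import *
print(toolshift([.5495,-.1478,.0593]))
```

```text
[0.88762652 0.30324331 0.19820444]
```

Call:
send_rows([
  {"tx": 1,"ty": 0,"tz": 0,"turn": 0},
  {"tx": 1,"ty": 0,"tz": 0,"turn": 0},
  {"tx": 1,"ty": 0,"tz": 0,"turn": 0},
  {"tx": 1,"ty": 0,"tz": 0,"turn": 0},
  {"tx": 1,"ty": 0,"tz": 0,"turn": 0},
  {"tx": 1,"ty": 0,"tz": 0,"turn": 0},
  {"tx": 1,"ty": 0,"tz": 0,"turn": 0},
  {"tx": 1,"ty": 0,"tz": 0,"turn": 0},
  {"tx": 1,"ty": 0,"tz": 0,"turn": 0},
  {"tx": 1,"ty": 0,"tz": 0,"turn": 0},
], grip=1)

```text
time: 4.2
tcp_pos: [0.5486, -0.1495, 0.0593]
eef_rot: [1.714, 2.631, -0.0]
contact_force: [-0.7, -1.3, 5.8]
finger_gap: 0.0185
```

Call:
send_rows([
  {"tx": 0,"ty": 0,"tz": 0,"turn": 0},
  {"tx": 0,"ty": 0,"tz": -8,"turn": 0},
  {"tx": 0,"ty": 0,"tz": -20,"turn": 0},
  {"tx": 0,"ty": 0,"tz": -40,"turn": 0},
  {"tx": 0,"ty": 0,"tz": -65,"turn": 0},
  {"tx": 0,"ty": 0,"tz": -90,"turn": 0},
  {"tx": 0,"ty": 0,"tz": -120,"turn": 0},
  {"tx": 0,"ty": 0,"tz": -150,"turn": 0},
  {"tx": 0,"ty": 0,"tz": -180,"turn": 0},
  {"tx": 0,"ty": 0,"tz": -200,"turn": 0},
])

```text
time: 5.03
tcp_pos: [0.5487, -0.1488, 0.2623]
eef_rot: [1.713, 2.63, 0.003]
contact_force: [1.1, -0.7, -2.6]
finger_gap: 0.018
```

Run:
```python
from h import *
np.set_printoptions(precision=4,suppress=True)
s=ctrl.read_state();print(s["time"],s["tcp_pos"],s["q"],s["finger_gap"],s["contact_force"])
y=np.radians(-19);X=np.array([np.cos(y),np.sin(y)]);seat=np.array([.5659,.2269])
L=seat-.066*X; print(L,toolshift([*L,.26]))
c=cam("scene"); cv2.imwrite("pics/s3.png",cv2.resize(c["pixels"][80:330,200:500],(780,650))[:600])
```

```text
5.0333 [ 0.5487 -0.1488  0.2623] [ 0.4126  0.5909 -0.3818  1.6989  0.2677  0.9005  1.9096] 0.018001562004873857 [ 1.1439 -0.6626 -2.64  ]
[0.5035 0.2484] [381.5361 119.2026   2.187 ]
```

Call:
send_rows([
  {"tx": 25,"ty": 8,"tz": -20,"turn": -5},
  {"tx": 60,"ty": 19,"tz": -20,"turn": -11},
  {"tx": 95,"ty": 30,"tz": -20,"turn": -17},
  {"tx": 130,"ty": 41,"tz": -20,"turn": -23},
  {"tx": 165,"ty": 51,"tz": -20,"turn": -29},
  {"tx": 200,"ty": 62,"tz": -20,"turn": -35},
  {"tx": 235,"ty": 73,"tz": -20,"turn": -41},
  {"tx": 270,"ty": 84,"tz": -20,"turn": -47},
  {"tx": 300,"ty": 94,"tz": -20,"turn": -47},
  {"tx": 330,"ty": 103,"tz": -20,"turn": -47},
])

```text
time: 5.92
tcp_pos: [0.508, 0.196, 0.2786]
eef_rot: [-0.521, -3.097, 0.0]
contact_force: [1.7, -0.9, -3.5]
finger_gap: 0.0181
```

Call:
send_rows([
  {"tx": 0,"ty": 0,"tz": 0,"turn": 0},
  {"tx": 0,"ty": 0,"tz": 0,"turn": 0},
])

```text
time: 6.08
tcp_pos: [0.5077, 0.1968, 0.2788]
eef_rot: [-0.515, -3.098, -0.001]
contact_force: [0.9, -2.1, -3.4]
finger_gap: 0.0182
```

```bash
cat > loc.py <<'E'
from h import *
np.set_printoptions(precision=4,suppress=True)
YAW=-19.0; y=np.radians(YAW);X=np.array([np.cos(y),np.sin(y)]);Y=np.array([-X[1],X[0]]);SEAT=np.array([.5659,.2269])
def fx(p): p=np.array(p); return np.array([(p[:2]-SEAT)@X,(p[:2]-SEAT)@Y,p[2]])*1000
def go(x,yy,z): return toolshift([*(SEAT+X*x/1000+Y*yy/1000),z/1000])
def st():
    s=ctrl.read_state(); m=R.from_rotvec(s["eef_rot"]).as_matrix(); print("t",s["time"],"fix",fx(s["tcp_pos"]),"jaw yaw",np.degrees(np.arctan2(m[1,0],m[0,0])),"F",s["contact_force"],"gap",s["finger_gap"],"q",s["q"])
E
python3 - <<'E'
from loc import *
st(); print(go(-66,0,280))
E
```

```text
t 6.0833 fix [-45.2572 -47.392  278.7927] jaw yaw 161.13252425218383 F [ 0.8658 -2.0536 -3.4067] gap 0.018242001280188214 q [-0.0807  0.5755 -0.614   1.7359  0.3922  0.9562  1.9633]
[20.6348 47.4405 -1.1569]
```

Call:
send_rows([
  {"tx": 20,"ty": 30,"tz": 0,"turn": 0},
  {"tx": 21,"ty": 47,"tz": 20,"turn": 0},
  {"tx": 21,"ty": 47,"tz": 50,"turn": 0},
  {"tx": 21,"ty": 47,"tz": 80,"turn": 0},
  {"tx": 21,"ty": 47,"tz": 100,"turn": 0},
  {"tx": 21,"ty": 47,"tz": 110,"turn": 0},
  {"tx": 21,"ty": 47,"tz": 110,"turn": 0},
  {"tx": 21,"ty": 47,"tz": 110,"turn": 0},
])

```text
time: 6.75
tcp_pos: [0.5052, 0.245, 0.1691]
eef_rot: [0.525, 3.097, -0.0]
contact_force: [0.5, -0.4, -1.2]
finger_gap: 0.0181
```

Run:
```python
from loc import *
st(); print(go(-66,0,82))
c=cam("wrist"); s=cam("scene")
w=cloud(c);np.savez("w3.npz",px=c["pixels"],depth=c["depth"],K=c["intrinsics"],P=c["P"],Rm=c["Rm"])
cv2.imwrite("pics/c4.png",np.hstack([cv2.resize(c["pixels"],(480,300)),cv2.resize(s["pixels"][190:310,340:470],(320,300))]))
```

```text
t 6.75 fix [-63.3195  -2.6364 169.1321] jaw yaw 160.767114032903 F [ 0.4932 -0.3792 -1.2056] gap 0.018071090188020205 q [-0.2287  0.7303 -0.5206  1.8117  0.516   0.7383  1.7762]
[ 2.7027  2.6459 87.1312]
```

View pics/c4.png

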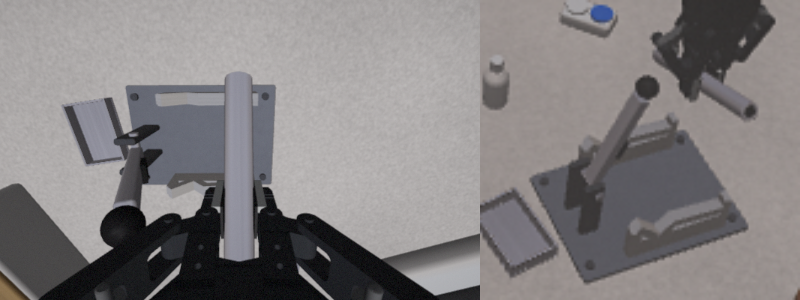

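The post is held between the fingers at wrist (238,165), above the landing and clear of the ball at (122,225). I'll check the low end's offset and tilt.

Run:
```python
from loc import *
s=ctrl.read_state(); m=R.from_rotvec(s["eef_rot"]).as_matrix()
d=np.load("w3.npz"); c=dict(depth=d["depth"],intrinsics=d["K"],P=d["P"],Rm=d["Rm"])
w=cloud(c).reshape(-1,3); t=(w-s["tcp_pos"])@m*1000
k=(d["depth"].ravel()>0)&(abs(t[:,0])<14)&(t[:,1]<-15)&(t[:,1]>-110)&(t[:,2]<60)&(t[:,2]>-60)
q=t[k]
for a in range(-105,-14,8):
    j=q[abs(q[:,1]-a)<4]
    if len(j)>5: print(a,len(j),np.percentile(j[:,0],[3,50,97]),np.percentile(j[:,2],[5,20,50]))
print("end",q[:,1].min(),np.percentile(q[:,1],.3))
```

```text
-89 8 [-1.1365  0.5372  2.204 ] [13.1109 13.2146 13.4724]
-81 571 [-8.0667  0.7815  9.688 ] [ 9.7463 11.053  12.6795]
-73 605 [-8.0883  0.7682  9.6926] [6.0634 7.322  9.0993]
-65 625 [-8.0012  0.7613  9.5986] [2.1091 3.4389 5.1943]
-57 638 [-7.9399  0.7473  9.4913] [-1.4473 -0.2951  1.4588]
-49 676 [-8.4993  0.7372  9.989 ] [-5.4772 -4.1148 -2.2615]
-41 689 [-8.4635  0.7225  9.8978] [-9.1058 -7.9959 -6.0975]
-33 717 [-8.3968  0.7127  9.7594] [-13.0293 -11.7599  -9.8786]
-25 715 [-8.2937  0.6983  9.6371] [-17.0646 -15.6488 -13.9981]
-17 555 [-8.2309  0.6922 10.1418] [-20.1385 -18.8147 -17.4004]
end -85.33924251459142 -84.83583688870051
```

Call:
send_rows([
  {"tx": 2.5,"ty": 3,"tz": 20,"turn": 0},
  {"tx": 2.5,"ty": 3,"tz": 50,"turn": 0},
  {"tx": 2.5,"ty": 3,"tz": 75,"turn": 0},
  {"tx": 2.5,"ty": 3,"tz": 87,"turn": 0},
  {"tx": 2.5,"ty": 3,"tz": 87,"turn": 0},
  {"tx": 2.5,"ty": 3,"tz": 87,"turn": 0},
])

```text
time: 7.35
tcp_pos: [0.5041, 0.2496, 0.0825]
eef_rot: [0.523, 3.097, 0.001]
contact_force: [0.3, 0.8, -2.8]
finger_gap: 0.0182
```

Run:
```python
from loc import *
st(); print(go(-66,0,74))
```

```text
t 7.35 fix [-65.8694   1.3282  82.5361] jaw yaw 160.81412232523527 F [ 0.326   0.7574 -2.7605] gap 0.018245506251743687 q [-0.2971  0.8538 -0.4204  1.8652  0.6232  0.5554  1.6761]
[ 0.1326 -1.3349  8.535 ]
```

Call:
send_rows([
  {"tx": 0,"ty": -1.5,"tz": 4,"turn": 0},
  {"tx": 0,"ty": -1.5,"tz": 8,"turn": 0},
  {"tx": 0,"ty": -1.5,"tz": 11,"turn": 0},
  {"tx": 0,"ty": -1.5,"tz": 14,"turn": 0},
  {"tx": 0,"ty": -1.5,"tz": 17,"turn": 0},
  {"tx": 0,"ty": -1.5,"tz": 17,"turn": 0},
])

```text
time: 7.85
tcp_pos: [0.5035, 0.2485, 0.0652]
eef_rot: [0.522, 3.097, 0.002]
contact_force: [0.4, -0.2, 2.9]
finger_gap: 0.0187
```

Run:
```python
from loc import *
st()
```

```text
t 7.85 fix [-66.0414   0.1407  65.1517] jaw yaw 160.85143798385948 F [ 0.4306 -0.2046  2.8973] gap 0.0186613982017539 q [-0.3098  0.8791 -0.3961  1.8752  0.6459  0.5161  1.6571]
```

Call:
send_rows([
  {"tx": 0,"ty": 0,"tz": 4,"turn": 0},
  {"tx": 0,"ty": 0,"tz": 8,"turn": 0},
  {"tx": 0,"ty": 0,"tz": 11,"turn": 0},
  {"tx": 0,"ty": 0,"tz": 14,"turn": 0},
  {"tx": 0,"ty": 0,"tz": 17,"turn": 0},
  {"tx": 0,"ty": 0,"tz": 18,"turn": 0},
  {"tx": 0,"ty": 0,"tz": 18,"turn": 0},
])

```text
time: 8.43
tcp_pos: [0.5033, 0.2493, 0.047]
eef_rot: [0.522, 3.097, 0.003]
contact_force: [1.5, 3.8, 6.0]
finger_gap: 0.0179
```

```bash
cat > tilt.py <<'E'
from loc import *
st(); s=ctrl.read_state(); m=R.from_rotvec(s["eef_rot"]).as_matrix(); c=cam("wrist")
w=cloud(c).reshape(-1,3); t=(w-s["tcp_pos"])@m*1000
k=(c["depth"].ravel()>0)&(abs(t[:,0])<14)&(t[:,1]<-15)&(t[:,1]>-110)&(t[:,2]<60)&(t[:,2]>-60)
k&=w[:,2]>.045
q=t[k];z=w[k][:,2]*1000; f=np.array([fx(p) for p in w[k]])
for a in range(-100,-14,10):
    j=abs(q[:,1]-a)<5
    if j.sum()>5: print(a,j.sum(),"fix x",np.percentile(f[j,0],[3,50,97]),"top z",np.percentile(z[j],[50,90]))
print("end fix y",np.percentile(f[:,1],.3))
E
python3 tilt.py
```

```text
t 8.4333 fix [-66.5157   0.7435  47.0262] jaw yaw 160.87163402667875 F [1.4528 3.8355 6.0102] gap 0.01792215519760857 q [-0.3248  0.9072 -0.3713  1.8801  0.6668  0.4783  1.6383]
-90 603 fix x [-76.6254 -67.5478 -58.5052] top z [66.925  68.3447]
-80 1205 fix x [-76.7748 -67.5317 -58.2956] top z [67.3946 68.9598]
-70 1256 fix x [-78.704  -67.5136 -55.4288] top z [68.0286 69.6975]
-60 1416 fix x [-79.7982 -67.0928 -53.6303] top z [67.9007 70.3863]
-50 1053 fix x [-76.9118 -67.0722 -57.5394] top z [69.7895 71.3864]
-40 943 fix x [-76.5492 -67.4661 -58.4723] top z [70.6548 72.1138]
-30 907 fix x [-76.5302 -67.4429 -58.2849] top z [71.3838 72.8548]
-20 859 fix x [-76.3542 -67.4247 -58.0301] top z [72.3018 73.718 ]
end fix y -88.98797615443145
```

Call:
send_rows([
  {"tx": 0,"ty": 0,"tz": 2,"turn": 0},
  {"tx": 0,"ty": 0,"tz": 4,"turn": 0},
  {"tx": 0,"ty": 0,"tz": 4.5,"turn": 0},
  {"tx": 0,"ty": 0,"tz": 4.5,"turn": 0},
])

```text
time: 8.82
tcp_pos: [0.5033, 0.2494, 0.0426]
eef_rot: [0.522, 3.097, 0.004]
contact_force: [1.3, 3.3, 5.2]
finger_gap: 0.0182
```

```bash
python3 tilt.py
```

```text
t 8.8167 fix [-66.4738   0.8681  42.6185] jaw yaw 160.86849455903155 F [1.3117 3.31   5.2469] gap 0.018165861422842725 q [-0.3285  0.9141 -0.3649  1.881   0.6719  0.4689  1.6336]
-90 654 fix x [-76.4812 -67.4941 -58.5313] top z [68.2439 69.8787]
-80 1338 fix x [-76.712  -67.4809 -58.2852] top z [68.4939 69.9837]
-70 1326 fix x [-78.6622 -67.4645 -55.1689] top z [68.4397 70.0373]
-60 1490 fix x [-79.7334 -67.06   -53.5651] top z [67.734  70.1252]
-50 1091 fix x [-77.1239 -67.4338 -57.7569] top z [68.8114 70.3324]
-40 974 fix x [-76.311  -67.0089 -58.1237] top z [69.018  70.4806]
-30 903 fix x [-76.5344 -67.4075 -58.4207] top z [69.1658 70.5337]
-20 836 fix x [-76.2086 -66.9596 -58.1086] top z [69.3362 70.8003]
end fix y -88.76459589929038
```

Call:
send_rows([
  {"tx": 0,"ty": -1,"tz": 1,"turn": 0},
  {"tx": 0,"ty": -1,"tz": 1,"turn": 0},
])

```text
time: 9.03
tcp_pos: [0.503, 0.2486, 0.0418]
eef_rot: [0.522, 3.097, 0.005]
contact_force: [1.1, 4.3, 4.5]
finger_gap: 0.0181
```

Call:
send_rows([
  {"tx": 0,"ty": 0,"tz": 0,"turn": 0},
  {"tx": 0,"ty": 0,"tz": 0,"turn": 0},
  {"tx": 0,"ty": 0,"tz": 0,"turn": 0},
  {"tx": 0,"ty": 0,"tz": 0,"turn": 0},
  {"tx": 0,"ty": 0,"tz": 0,"turn": 0},
  {"tx": 0,"ty": 0,"tz": 0,"turn": 0},
  {"tx": 0,"ty": 0,"tz": 0,"turn": 0},
  {"tx": 0,"ty": 0,"tz": 0,"turn": 0},
  {"tx": 0,"ty": 0,"tz": 0,"turn": 0},
  {"tx": 0,"ty": 0,"tz": 0,"turn": 0},
], grip=-1)

```text
time: 9.87
tcp_pos: [0.5026, 0.247, 0.0413]
eef_rot: [0.523, 3.098, 0.0]
contact_force: [-0.1, 0.3, 0.3]
finger_gap: 0.0854
```

```bash
python3 tilt.py
```

```text
t 9.8667 fix [-66.4492  -1.5717  41.3304] jaw yaw 160.83825976577378 F [-0.1127  0.2911  0.335 ] gap 0.08535522062644847 q [-0.3281  0.9152 -0.3618  1.8844  0.674   0.4661  1.6325]
-90 466 fix x [-77.1327 -68.2237 -58.9173] top z [68.6234 70.2372]
-80 1357 fix x [-77.0505 -68.2252 -59.0855] top z [68.817  70.2826]
-70 1281 fix x [-77.7771 -67.8583 -58.4281] top z [68.7839 70.2665]
-60 1508 fix x [-79.8147 -67.4383 -53.5784] top z [67.8167 70.1227]
-50 1183 fix x [-78.8494 -67.8197 -54.8354] top z [68.5479 70.2499]
-40 980 fix x [-77.0201 -67.8298 -58.9867] top z [68.8746 70.298 ]
-30 907 fix x [-76.7832 -67.8165 -58.8267] top z [68.8486 70.2642]
-20 852 fix x [-76.9993 -67.8122 -58.6369] top z [68.7335 70.1511]
end fix y -89.77010734918217
```

The post rests on the landing: x = -68, level (top at 70–71 mm), ends symmetric (-89.8, so the centre is at about y = 0). Next I'll lift clear and go behind it with the jaws open, then push with the back of the leading finger so the body stays clear of the ball.

Call:
send_rows([
  {"tx": 0,"ty": 0,"tz": -15,"turn": 0},
  {"tx": 0,"ty": 0,"tz": -40,"turn": 0},
  {"tx": 0,"ty": 0,"tz": -70,"turn": 0},
  {"tx": 0,"ty": 1,"tz": -70,"turn": 0},
  {"tx": 25,"ty": 1.5,"tz": -70,"turn": 0},
  {"tx": 55,"ty": 1.5,"tz": -70,"turn": 0},
  {"tx": 80,"ty": 1.5,"tz": -70,"turn": 0},
  {"tx": 80,"ty": 1.5,"tz": -70,"turn": 0},
  {"tx": 80,"ty": 1.5,"tz": -70,"turn": 0},
])

```text
time: 10.67
tcp_pos: [0.4262, 0.2755, 0.1115]
eef_rot: [-0.518, -3.098, 0.0]
contact_force: [0.7, 0.3, 0.3]
finger_gap: 0.0853
```

Run:
```python
from loc import *
st(); print(go(-146,0,32))
c=cam("wrist"); s=cam("scene")
cv2.imwrite("pics/c5.png",np.hstack([cv2.resize(c["pixels"],(480,300)),cv2.resize(s["pixels"][190:310,340:470],(320,300))]))
```

```text
t 10.6667 fix [-147.8993    0.5069  111.4656] jaw yaw 161.0327750529259 F [0.6731 0.2592 0.3041] gap 0.08526182804820714 q [-0.4158  0.7576 -0.4079  2.0139  0.6141  0.4921  1.5346]
[-1.9351 -0.4984 79.4648]
```

View pics/c5.png

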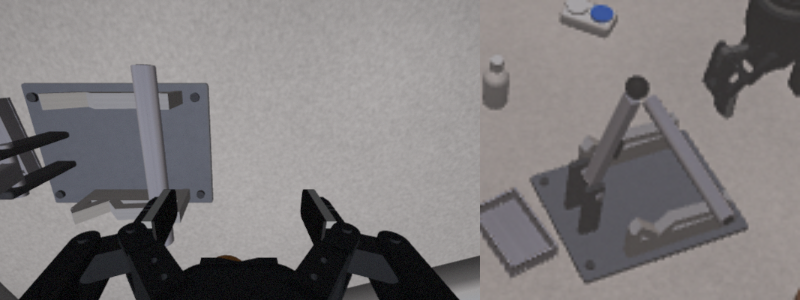

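Run:
```python
from loc import *
s=ctrl.read_state(); m=R.from_rotvec(s["eef_rot"]).as_matrix(); c=cam("wrist")
w=cloud(c).reshape(-1,3); t=(w-s["tcp_pos"])@m*1000
k=(c["depth"].ravel()>0)&(c["depth"].ravel()<.25)&(abs(t[:,1])<60)
t=t[k]
for z in range(-150,30,8):
    j=t[abs(t[:,2]-z)<4]
    if len(j)>3: print(z,len(j),"x",np.percentile(j[:,0],[1,99]),"y",np.percentile(j[:,1],[1,99]))
```

```text
-94 4340 x [-68.2238  69.4319] y [-20.3831 -10.5814]
-86 10348 x [-69.8345  71.1008] y [-17.8055  -3.6312]
-78 8862 x [-70.7847  71.8565] y [-17.644    8.1767]
-70 7391 x [-71.7421  72.8572] y [-17.0465  11.2864]
-62 5010 x [-71.836   72.9963] y [-13.8061  10.5697]
-54 1079 x [-64.4404  65.5709] y [-13.7811  -0.6965]
-46 1223 x [-54.7398  55.6964] y [-11.5598   7.9734]
-38 1188 x [-55.0943  56.5056] y [-11.4645  10.6598]
-30 1038 x [-55.285   56.6597] y [-11.501   10.4742]
-22 794 x [-54.6746  55.984 ] y [-11.4011  10.7641]
-14 302 x [-48.1121  49.3335] y [-11.1828  10.2881]
2 20 x [-184.9526 -177.3156] y [2.7472 9.3997]
10 229 x [-187.5449 -183.1329] y [-7.7157  8.6113]
18 369 x [-204.0588 -185.8951] y [-8.8537 19.4231]
26 805 x [-205.9317 -188.2574] y [-21.2524  21.5068]
```

Call:
send_rows([
  {"tx": 0,"ty": -0.5,"tz": 20,"turn": 0},
  {"tx": 0,"ty": -0.5,"tz": 45,"turn": 0},
  {"tx": 0,"ty": -0.5,"tz": 68,"turn": 0},
  {"tx": 0,"ty": -0.5,"tz": 80,"turn": 0},
  {"tx": 0,"ty": -0.5,"tz": 81,"turn": 0},
  {"tx": -5,"ty": -0.5,"tz": 81,"turn": 0},
  {"tx": -9,"ty": -0.5,"tz": 81,"turn": 0},
  {"tx": -11,"ty": -0.5,"tz": 81,"turn": 0},
])

```text
time: 11.48
tcp_pos: [0.4397, 0.2703, 0.0312]
eef_rot: [0.526, 3.095, 0.002]
contact_force: [-0.4, 1.2, 0.6]
finger_gap: 0.0857
```

Call:
send_rows([
  {"tx": -2,"ty": 0,"tz": 0,"turn": 0},
  {"tx": -5,"ty": 0,"tz": 0,"turn": 0},
  {"tx": -8,"ty": 0,"tz": 0,"turn": 0},
  {"tx": -11,"ty": 0,"tz": 0,"turn": 0},
  {"tx": -14,"ty": 0,"tz": 0,"turn": 0},
  {"tx": -16,"ty": 0,"tz": 0,"turn": 0},
  {"tx": -17,"ty": 0,"tz": 0,"turn": 0},
])

```text
time: 12.07
tcp_pos: [0.4544, 0.2647, 0.0303]
eef_rot: [0.524, 3.097, 0.0]
contact_force: [-1.9, -0.3, 1.8]
finger_gap: 0.0852
```

```bash
cat > post.py <<'E'
from loc import *
st()
c=cam("top" if 0 else "wrist")
w=cloud(c).reshape(-1,3); f=np.c_[(w[:,:2]-SEAT)@X*1000,(w[:,:2]-SEAT)@Y*1000,w[:,2]*1000]
k=(c["depth"].ravel()>0)&(f[:,0]>-90)&(f[:,0]<30)&(f[:,1]<-25)&(f[:,1]>-100)&(f[:,2]<85)&(f[:,2]>40)
f=f[k]
for a in(-85,-74,-45,-35):
    j=f[abs(f[:,1]-a)<5]; 
    if len(j)>5: print(a,len(j),"x",np.percentile(j[:,0],[2,50,98]),"z90",np.percentile(j[:,2],90))
print("end y",np.percentile(f[:,1],.3))
E
python3 post.py
```

```text
t 12.0667 fix [-117.6984   -0.515    30.3198] jaw yaw 160.79433239450748 F [-1.9168 -0.2682  1.7775] gap 0.08520211510544878 q [-0.4418  0.9067 -0.2897  1.991   0.7248  0.3467  1.4886]
-85 1954 x [-62.3538 -56.9253 -45.4018] z90 71.4347612442273
-74 1849 x [-62.3482 -56.7782 -45.0364] z90 71.46346601734089
-45 1425 x [-62.1793 -56.6781 -45.0078] z90 71.35364862181326
-35 1310 x [-62.214  -56.6584 -45.2414] z90 71.39348907880586
end y -89.66287906198669
```

Call:
send_rows([
  {"tx": -3,"ty": 0,"tz": 0,"turn": 0},
  {"tx": -6,"ty": 0,"tz": 0,"turn": 0},
  {"tx": -9,"ty": 0,"tz": 0,"turn": 0},
  {"tx": -12,"ty": 0,"tz": 0,"turn": 0},
  {"tx": -15,"ty": 0,"tz": 0,"turn": 0},
  {"tx": -18,"ty": 0,"tz": 0,"turn": 0},
  {"tx": -21,"ty": 0,"tz": 0,"turn": 0},
  {"tx": -24,"ty": 0,"tz": 0,"turn": 0},
  {"tx": -27,"ty": 0,"tz": 0,"turn": 0},
  {"tx": -29,"ty": 0,"tz": 0,"turn": 0},
])

```text
time: 12.95
tcp_pos: [0.4819, 0.2551, 0.0303]
eef_rot: [0.524, 3.097, -0.0]
contact_force: [-0.6, 1.0, 1.3]
finger_gap: 0.0853
```

```bash
python3 post.py
```

```text
t 12.95 fix [-88.6003  -0.6754  30.2505] jaw yaw 160.80213211531893 F [-0.6204  1.0002  1.2957] gap 0.08534758078821618 q [-0.3768  0.9218 -0.3299  1.9317  0.7131  0.4063  1.5544]
-85 2074 x [-32.8848 -27.5496 -17.1146] z90 73.81979758127824
-74 1879 x [-32.9003 -27.5975 -17.0566] z90 73.76159133301685
-45 1464 x [-32.9062 -27.6182 -17.1207] z90 73.7290108985404
-35 1341 x [-32.8328 -27.633  -17.0679] z90 73.66964842539483
end y -89.60282467098808
```

Call:
send_rows([
  {"tx": -2,"ty": 0,"tz": 0,"turn": 0},
  {"tx": -4,"ty": 0,"tz": 0,"turn": 0},
  {"tx": -6,"ty": 0,"tz": 0,"turn": 0},
  {"tx": -8,"ty": 0,"tz": 0,"turn": 0},
  {"tx": -9,"ty": 0,"tz": 0,"turn": 0},
  {"tx": -9,"ty": 0,"tz": 0,"turn": 0},
])

```text
time: 13.5
tcp_pos: [0.4907, 0.2519, 0.0302]
eef_rot: [0.525, 3.096, -0.0]
contact_force: [1.0, 0.1, -0.0]
finger_gap: 0.0854
```

```bash
python3 post.py
```

```text
t 13.5 fix [-79.2582  -0.8315  30.2346] jaw yaw 160.7638559992927 F [ 1.0048  0.1445 -0.0462] gap 0.08542910298868493 q [-0.3583  0.9268 -0.3405  1.9127  0.7093  0.424   1.5743]
-85 1728 x [-9.95   -4.6361  7.0606] z90 62.538069229151944
-74 1624 x [-9.9771 -4.733   6.9314] z90 62.55776469562525
-45 1265 x [-10.0183  -4.8911   6.8198] z90 62.5213545574057
-35 1188 x [-10.0236  -4.8132   6.5786] z90 62.41789985738988
end y -89.6584271525538
```

The post has dropped into the vee (x about 0, top at 63 mm). I'll back off and rise, turn the jaws across the clamp arm, and look at the settled post and the ball.

Call:
send_rows([
  {"tx": 8,"ty": 0,"tz": 0,"turn": 0},
  {"tx": 20,"ty": 0,"tz": 0,"turn": 0},
  {"tx": 30,"ty": 0,"tz": -5,"turn": 0},
  {"tx": 30,"ty": 0,"tz": -35,"turn": 0},
  {"tx": 30,"ty": 0,"tz": -70,"turn": 0},
  {"tx": 30,"ty": 0,"tz": -105,"turn": 0},
  {"tx": 30,"ty": 0,"tz": -140,"turn": 6},
  {"tx": 30,"ty": 0,"tz": -175,"turn": 12},
  {"tx": 30,"ty": 0,"tz": -210,"turn": 18},
  {"tx": 30,"ty": 0,"tz": -240,"turn": 24},
])

```text
time: 14.38
tcp_pos: [0.4603, 0.263, 0.273]
eef_rot: [1.161, 2.919, 0.002]
contact_force: [0.8, 0.4, -1.0]
finger_gap: 0.0855
```

Call:
send_rows([
  {"tx": 0,"ty": 0,"tz": 0,"turn": 7},
  {"tx": 0,"ty": 0,"tz": 0,"turn": 14},
  {"tx": 0,"ty": 0,"tz": 0,"turn": 21},
  {"tx": 0,"ty": 0,"tz": 0,"turn": 28},
  {"tx": 0,"ty": 0,"tz": 0,"turn": 35},
  {"tx": 0,"ty": 0,"tz": 0,"turn": 42},
  {"tx": 0,"ty": 0,"tz": 0,"turn": 49},
  {"tx": 0,"ty": 0,"tz": 0,"turn": 56},
  {"tx": 0,"ty": 0,"tz": 0,"turn": 63},
  {"tx": 0,"ty": 0,"tz": 0,"turn": 66},
])

```text
time: 15.22
tcp_pos: [0.4601, 0.2628, 0.2705]
eef_rot: [-2.564, -1.815, 0.001]
contact_force: [0.3, -0.7, 0.0]
finger_gap: 0.0855
```

```bash
cat > ball.py <<'E'
from loc import *
def ball():
    st()
    for n in("wrist","scene","top"):
        c=cam(n); w=cloud(c).reshape(-1,3); f=np.c_[(w[:,:2]-SEAT)@X*1000,(w[:,:2]-SEAT)@Y*1000,w[:,2]*1000]
        g=c["pixels"].reshape(-1,3).max(1)
        k=(c["depth"].ravel()>0)&(f[:,2]>192)&(f[:,2]<225)&(abs(f[:,1])<22)&(f[:,0]>-20)&(f[:,0]<30)&(g<60)
        q=f[k]; print(n,k.sum())
        if k.sum()>8:
            A=np.c_[2*q,np.ones(len(q))]; 
            from scipy.optimize import least_squares
            r=least_squares(lambda p:np.linalg.norm(q-p,axis=1)-12,q.mean(0)-[0,0,6],loss="soft_l1"); print("ball",r.x,"angle",np.arctan2(r.x[2]-75,55-r.x[0]),"R",np.hypot(r.x[2]-75,55-r.x[0]),"rms",np.sqrt(np.mean(r.fun**2)))
        if n=="wrist": cv2.imwrite("pics/w6.png",c["pixels"])
        k=(c["depth"].ravel()>0)&(f[:,0]>-30)&(f[:,0]<30)&(abs(f[:,1])<100)&(f[:,2]>45)&(f[:,2]<75)
        q=f[k]
        for a in(-78,-40,40,78):
            j=q[(abs(q[:,1]-a)<8)]
            if len(j)>8: print("  post y",a,"x",np.percentile(j[:,0],[3,50,97]),"z95",np.percentile(j[:,2],95))
ball()
E
python3 ball.py
```

```text
t 15.2167 fix [-111.7273   -0.5393  270.4825] jaw yaw 70.58626855242912 F [ 0.2571 -0.6999  0.0171] gap 0.08552515763198609 q [-0.5093  0.5126 -0.1521  1.8035  0.1005  0.8334  0.5221]
wrist 257
ball [ 15.8084   0.5871 208.3465] angle 1.2849382133136362 R 138.9865713360742 rms 1.112910630789817
  post y -78 x [-10.4863  -4.9036   5.3863] z95 62.81812349299895
  post y -40 x [-10.4842  -5.0879   5.7926] z95 62.59665099393811
  post y 40 x [-10.159   -4.714    6.7066] z95 62.62015098892165
  post y 78 x [-10.3842  -4.9898   7.1198] z95 62.578962490271145
scene 56
ball [ 17.412    0.917  209.4362] angle 1.2981607951069043 R 139.59206576964107 rms 1.5589913104535638
  post y -78 x [-4.8196  4.5915 10.3086] z95 67.63391105893311
  post y 40 x [-6.3954  5.1303 10.431 ] z95 64.43486492709107
  post y 78 x [-13.9613   5.4538   9.8607] z95 65.05303873970018
top 39
ball [ 18.0923   0.1285 209.6824] angle 1.3033271662156254 R 139.64786964469027 rms 1.4876369963596137
  post y -78 x [-7.0483  3.8398 12.1868] z95 65.25673918413057
  post y -40 x [-5.8038  2.656  10.9715] z95 67.5910053567487
  post y 40 x [-7.0513 -1.6888  4.115 ] z95 67.0999552194185
  post y 78 x [-5.8429  3.3522 11.0247] z95 67.16907528481072
```

View pics/w6.png

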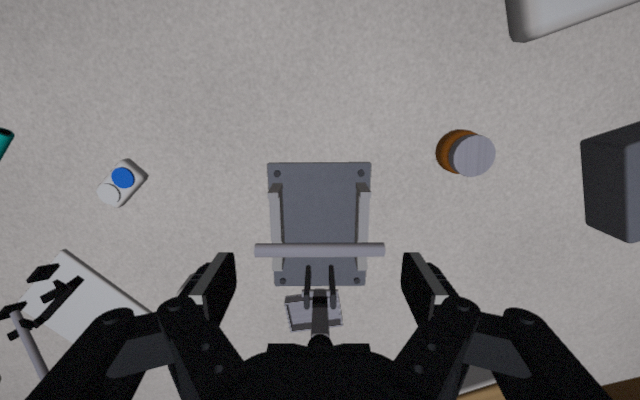

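The wrist view shows the post seated straight across both plates at (320,250). The clamp is still open, with the ball at (320,340) at an angle of about 1.29. It was about 1.2 before, so the gripper housing brushed it a little further open, towards its stop. Next I'll grip the ball with the jaws across the arm, so that it can pivot in the grip, and follow its arc.

Call:
send_rows([
  {"tx": 1,"ty": 30,"tz": 0,"turn": 0},
  {"tx": 1,"ty": 65,"tz": 0,"turn": 0},
  {"tx": 1,"ty": 100,"tz": 0,"turn": 0},
  {"tx": 1,"ty": 129,"tz": 0,"turn": 0},
  {"tx": 1,"ty": 129,"tz": 15,"turn": 0},
  {"tx": 1,"ty": 129,"tz": 40,"turn": 0},
  {"tx": 1,"ty": 129,"tz": 65,"turn": 0},
  {"tx": 1,"ty": 129,"tz": 80,"turn": 0},
  {"tx": 1,"ty": 129,"tz": 80,"turn": 0},
])

```text
time: 16.12
tcp_pos: [0.5807, 0.2201, 0.1867]
eef_rot: [-2.557, -1.822, 0.012]
contact_force: [-0.4, -0.1, -0.4]
finger_gap: 0.0853
```

Run:
```python
from loc import *
st(); print(go(17,.6,190))
```

```text
t 16.1167 fix [ 16.1872  -1.651  186.7294] jaw yaw 70.95153566590639 F [-0.4442 -0.097  -0.4035] gap 0.08534869187876856 q [-0.359   0.7376 -0.1392  1.6168  0.1288  0.8038  0.6856]
[ 2.2357  0.7914 -3.2863]
```

Call:
send_rows([
  {"tx": 2,"ty": 1,"tz": -3,"turn": 0},
  {"tx": 2,"ty": 1,"tz": -3,"turn": 0},
  {"tx": 2,"ty": 1,"tz": -3,"turn": 0},
])

```text
time: 16.37
tcp_pos: [0.5863, 0.2234, 0.1952]
eef_rot: [2.559, 1.821, 0.006]
contact_force: [-0.8, 0.0, 0.2]
finger_gap: 0.0852
```

Call:
send_rows([
  {"tx": 0,"ty": 0,"tz": 0,"turn": 0},
  {"tx": 0,"ty": 0,"tz": 0,"turn": 0},
  {"tx": 0,"ty": 0,"tz": 0,"turn": 0},
  {"tx": 0,"ty": 0,"tz": 0,"turn": 0},
  {"tx": 0,"ty": 0,"tz": 0,"turn": 0},
  {"tx": 0,"ty": 0,"tz": 0,"turn": 0},
  {"tx": 0,"ty": 0,"tz": 0,"turn": 0},
  {"tx": 0,"ty": 0,"tz": 0,"turn": 0},
  {"tx": 0,"ty": 0,"tz": 0,"turn": 0},
  {"tx": 0,"ty": 0,"tz": 0,"turn": 0},
], grip=1)

```text
time: 17.2
tcp_pos: [0.5842, 0.2206, 0.1938]
eef_rot: [2.56, 1.819, -0.005]
contact_force: [-2.9, -3.2, 6.6]
finger_gap: 0.021
```

Run:
```python
from loc import *
st(); p=fx(ctrl.read_state()["tcp_pos"]); b=p+[0,0,18.7]; a0=np.arctan2(b[2]-75,55-b[0]); print(a0,np.hypot(b[2]-75,55-b[0]))
for a in (1.2,1.1,1.0,.9,.8,.7,.6,.5,.4,.3,.2,.1,.05,0): 
    q=np.array([55-140*np.cos(a),75+140*np.sin(a)]); print(a,"ty",round(q[0]-b[0],1),"tz",round(b[2]-q[1],1))
```

```text
t 17.2 fix [ 19.3725   0.0105 193.7743] jaw yaw 70.78633963789083 F [-2.9366 -3.2271  6.5685] gap 0.02099986332323505 q [-0.36    0.7313 -0.1373  1.6041  0.1281  0.8183  0.6849]
1.3172179082487132 142.01587901518775
1.2 ty -15.1 tz 7.0
1.1 ty -27.9 tz 12.7
1.0 ty -40.0 tz 19.7
0.9 ty -51.4 tz 27.8
0.8 ty -61.9 tz 37.0
0.7 ty -71.5 tz 47.3
0.6 ty -79.9 tz 58.4
0.5 ty -87.2 tz 70.4
0.4 ty -93.3 tz 83.0
0.3 ty -98.1 tz 96.1
0.2 ty -101.6 tz 109.7
0.1 ty -103.7 tz 123.5
0.05 ty -104.2 tz 130.5
0 ty -104.4 tz 137.5
```

Call:
send_rows([
  {"tx": 0,"ty": -6,"tz": 1.5,"turn": 0},
  {"tx": 0,"ty": -12,"tz": 4,"turn": 0},
  {"tx": 0,"ty": -18,"tz": 6.5,"turn": 0},
  {"tx": 0,"ty": -25,"tz": 9.7,"turn": 0},
  {"tx": 0,"ty": -31,"tz": 13,"turn": 0},
  {"tx": 0,"ty": -37,"tz": 16.7,"turn": 0},
])

```text
time: 17.7
tcp_pos: [0.5487, 0.2329, 0.1776]
eef_rot: [2.56, 1.819, -0.006]
contact_force: [-7.1, -4.6, 12.1]
finger_gap: 0.0209
```

```bash
cat > arc.py <<'E'
from loc import *
st(); s=ctrl.read_state(); b=fx(s["tcp_pos"])+[0,0,18.7]; print("ball?",b,"a",np.arctan2(b[2]-75,55-b[0]),"R",np.hypot(b[2]-75,55-b[0]))
E
python3 arc.py
```

```text
t 17.7 fix [-18.1908   0.0657 177.5599] jaw yaw 70.81231188344307 F [-7.093  -4.5629 12.0721] gap 0.02087905453222999 q [-0.4046  0.7172 -0.1308  1.7083  0.1316  0.7282  0.6337]
ball? [-18.1908   0.0657 196.2599] a 1.0277439797491912 R 141.6363532578606
```

Call:
send_rows([
  {"tx": 0,"ty": -6,"tz": 2,"turn": 0},
  {"tx": 0,"ty": -12,"tz": 6,"turn": 0},
  {"tx": 0,"ty": -17,"tz": 10.5,"turn": 0},
  {"tx": 0,"ty": -22,"tz": 15.4,"turn": 0},
  {"tx": 0,"ty": -27,"tz": 20.5,"turn": 0},
  {"tx": 0,"ty": -32,"tz": 26,"turn": 0},
  {"tx": 0,"ty": -36.5,"tz": 31.5,"turn": 0},
  {"tx": 0,"ty": -40.5,"tz": 37,"turn": 0},
])

```text
time: 18.37
tcp_pos: [0.5067, 0.2473, 0.1394]
eef_rot: [-2.557, -1.821, 0.014]
contact_force: [-10.3, -3.4, 9.7]
finger_gap: 0.021
```

```bash
python3 arc.py
```

```text
t 18.3667 fix [-62.5975   0.0043 139.4301] jaw yaw 70.89649470445268 F [-10.2744  -3.4466   9.7323] gap 0.02102857618707992 q [-0.4657  0.7389 -0.117   1.8306  0.1387  0.5889  0.5687]
ball? [-62.5975   0.0043 158.1301] a 0.6153443143266153 R 144.01309346904836
```

Call:
send_rows([
  {"tx": 0,"ty": -5,"tz": 6,"turn": 0},
  {"tx": 0,"ty": -9,"tz": 12,"turn": 0},
  {"tx": 0,"ty": -12,"tz": 18,"turn": 0},
  {"tx": 0,"ty": -15,"tz": 25,"turn": 0},
  {"tx": 0,"ty": -17.5,"tz": 31,"turn": 0},
  {"tx": 0,"ty": -19.5,"tz": 38,"turn": 0},
  {"tx": 0,"ty": -21.5,"tz": 45,"turn": 0},
  {"tx": 0,"ty": -23,"tz": 52,"turn": 0},
])

```text
time: 19.03
tcp_pos: [0.4711, 0.2595, 0.0856]
eef_rot: [-2.538, -1.824, 0.042]
contact_force: [-38.5, 9.6, 11.4]
finger_gap: 0.0023
```

```bash
python3 arc.py
```

```text
t 19.0333 fix [-100.2793   -0.0913   85.5544] jaw yaw 71.40175874052018 F [-38.5035   9.6364  11.3732] gap 0.0023376331425371227 q [-0.5163  0.8099 -0.107   1.9185  0.1442  0.4477  0.5236]
ball? [-100.2793   -0.0913  104.2544] a 0.1862156779468495 R 158.01101338781385
```

The grip slid off the ball to the outside, and the fingers have shut. I'll move away outward and up, then look.

Call:
send_rows([
  {"tx": 0,"ty": -8,"tz": 0,"turn": 0},
  {"tx": 0,"ty": -16,"tz": 0,"turn": 0},
  {"tx": 0,"ty": -24,"tz": -5,"turn": 0},
  {"tx": 0,"ty": -28,"tz": -30,"turn": 0},
  {"tx": 0,"ty": -28,"tz": -65,"turn": 0},
  {"tx": 0,"ty": -28,"tz": -100,"turn": 0},
  {"tx": 0,"ty": -28,"tz": -130,"turn": 0},
  {"tx": 0,"ty": -28,"tz": -130,"turn": 0},
])

```text
time: 19.7
tcp_pos: [0.468, 0.2671, 0.2241]
eef_rot: [2.561, 1.818, 0.022]
contact_force: [0.4, 0.2, -0.2]
finger_gap: 0.0003
```

```bash
cat > ball2.py <<'E'
from loc import *
from scipy.optimize import least_squares
st()
for n in("wrist","scene","top"):
    c=cam(n); w=cloud(c).reshape(-1,3); f=np.c_[(w[:,:2]-SEAT)@X*1000,(w[:,:2]-SEAT)@Y*1000,w[:,2]*1000]
    g=c["pixels"].reshape(-1,3).max(1)
    k=(c["depth"].ravel()>0)&(f[:,2]>68)&(f[:,2]<180)&(abs(f[:,1])<16)&(f[:,0]>-105)&(f[:,0]<-30)
    arm=f[k&(g>=60)]; q=f[k&(g<55)]; print(n,len(q),len(arm))
    if len(q)>8:
        r=least_squares(lambda p:np.linalg.norm(q-p,axis=1)-12,np.median(q,0)-[0,0,6],loss="soft_l1",f_scale=1.5); print("ball",r.x,"angle",np.arctan2(r.x[2]-75,55-r.x[0]),"R",np.hypot(r.x[2]-75,55-r.x[0]),"med",np.median(abs(r.fun)))
    if n=="wrist": cw=c
    if n=="scene": cs=c
    k=(c["depth"].ravel()>0)&(f[:,0]>-30)&(f[:,0]<30)&(abs(f[:,1])<100)&(f[:,2]>45)&(f[:,2]<75)
    q=f[k]
    if n=="wrist":
      for a in(-78,-40,40,78):
        j=q[(abs(q[:,1]-a)<8)]
        if len(j)>8: print("  post y",a,"x",np.percentile(j[:,0],[3,50,97]),"z95",np.percentile(j[:,2],95))
      print("  ends",np.percentile(q[:,1],[.3,99.7]))
import sys
cv2.imwrite("pics/%s.png"%sys.argv[1],np.hstack([cv2.resize(cw["pixels"],(480,300)),cv2.resize(cs["pixels"][190:310,340:470],(320,300))]))
E
python3 ball2.py c7
```

```text
t 19.7 fix [-105.6982    6.166   224.1073] jaw yaw 70.74939736948191 F [ 0.4276  0.2063 -0.2388] gap 0.00029221256357488075 q [-0.5285  0.5779 -0.1221  1.8506  0.1042  0.7049  0.5253]
wrist 476 149
ball [-78.8902   0.4072 115.5668] angle 0.2941937567730931 R 139.9008651278456 med 0.31200472758044207
  post y -78 x [-10.1443  -5.0909   6.9752] z95 62.77719088065467
  post y -40 x [-10.4494  -5.3295   5.1856] z95 62.619508284159934
  post y 40 x [-10.1675  -6.2378   6.7021] z95 62.92968828208656
  post y 78 x [-10.2876  -5.4216   5.2959] z95 62.69552097356588
  ends [-88.8212  89.971 ]
scene 31 111
ball [-79.0279   0.5674 116.7846] angle 0.3022111175450776 R 140.39025276978742 med 1.0484072697775062
top 32 65
ball [-76.4697   0.2499 116.7146] angle 0.30724668294589447 R 137.92897960009967 med 1.4650755576009526
```

View pics/c7.png

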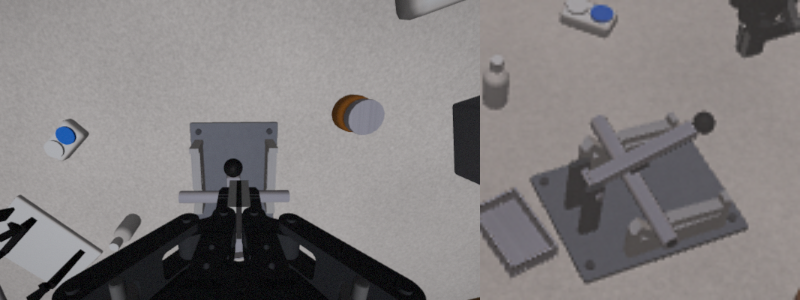

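The wrist view shows the ball at (233,168), at (-79, 0.5, 116) in the fixture frame, so the clamp is at about 0.30 rad. The post is unmoved in the vee, with its ends at -88.8 and +90. Now I'll press the ball down from above with the closed fingertips.

Call:
send_rows([
  {"tx": -5,"ty": 20,"tz": 0,"turn": 0},
  {"tx": -5.5,"ty": 24,"tz": 20,"turn": 0},
  {"tx": -5.5,"ty": 24,"tz": 50,"turn": 0},
  {"tx": -5.5,"ty": 24,"tz": 75,"turn": 0},
  {"tx": -5.5,"ty": 24,"tz": 85,"turn": 0},
  {"tx": -5.5,"ty": 24,"tz": 86,"turn": 0},
  {"tx": -5.5,"ty": 24,"tz": 86,"turn": 0},
])

```text
time: 20.43
tcp_pos: [0.4842, 0.2515, 0.1309]
eef_rot: [-2.56, -1.821, 0.003]
contact_force: [0.2, 0.9, 0.4]
finger_gap: -0.0002
```

Run:
```python
from loc import *
st(); print(go(-82,.5,127),go(-84,.5,87))
```

```text
t 20.4333 fix [-85.2697  -3.3438 130.945 ] jaw yaw 70.8443223997666 F [0.2279 0.9198 0.4007] gap -0.00018096358038503603 q [-0.5025  0.7322 -0.1016  1.8985  0.137   0.5193  0.539 ]
[3.8582 3.2638 3.9358] [ 3.9088  1.3104 43.9381]
```

Call:
send_rows([
  {"tx": 4,"ty": 3,"tz": 0,"turn": 0},
  {"tx": 4,"ty": 3,"tz": 4,"turn": 0},
  {"tx": 4,"ty": 3,"tz": 10,"turn": 0},
  {"tx": 4,"ty": 2,"tz": 16,"turn": 0},
  {"tx": 4,"ty": 2,"tz": 22,"turn": 0},
  {"tx": 4,"ty": 1,"tz": 28,"turn": 0},
  {"tx": 4,"ty": 1,"tz": 33,"turn": 0},
  {"tx": 4,"ty": 1,"tz": 36,"turn": 0},
  {"tx": 4,"ty": 1,"tz": 38,"turn": 0},
])

```text
time: 21.18
tcp_pos: [0.4865, 0.2548, 0.0929]
eef_rot: [2.56, 1.821, -0.002]
contact_force: [-0.4, 0.1, 0.3]
finger_gap: 0.0001
```

Run:
```python
from loc import *
st(); print(go(-84,.5,87))
```

```text
t 21.1833 fix [-84.1952   0.4977  92.9335] jaw yaw 70.83378768907731 F [-0.3731  0.1058  0.3366] gap 0.00012286336758712935 q [-0.5143  0.7984 -0.0877  1.9095  0.1476  0.4411  0.5269]
[0.0089 0.1994 5.9334]
```

Call:
send_rows([
  {"tx": 0,"ty": 0,"tz": 1.5,"turn": 0},
  {"tx": 0,"ty": 0,"tz": 3,"turn": 0},
  {"tx": 0,"ty": 0,"tz": 4.5,"turn": 0},
  {"tx": 0,"ty": 0,"tz": 6,"turn": 0},
  {"tx": 0,"ty": 0,"tz": 6,"turn": 0},
])

```text
time: 21.6
tcp_pos: [0.4869, 0.255, 0.0875]
eef_rot: [2.56, 1.82, 0.0]
contact_force: [-0.9, -1.1, 0.4]
finger_gap: 0.0003
```

```bash
python3 ball2.py c8
```

```text
t 21.6 fix [-83.8144   0.8499  87.4559] jaw yaw 70.82524715348048 F [-0.8554 -1.0738  0.3871] gap 0.00030105341884460783 q [-0.5156  0.8078 -0.0855  1.9116  0.1493  0.4282  0.5254]
wrist 13051 925
ball [-97.1968   0.4592 156.5489] angle 0.4918852756379055 R 172.66756089185657 med 6.75364228687236
  post y -78 x [-2.0149  1.4215  5.2449] z95 63.08383787193949
  post y 78 x [-3.2327  0.1816  6.7101] z95 62.78707432573545
  ends [-74.2856  76.3958]
scene 134 147
ball [-75.6606   4.5955 130.0658] angle 0.3988524994369257 R 141.79011431223375 med 20.119734231100463
top 3 61
```

View pics/c8.png

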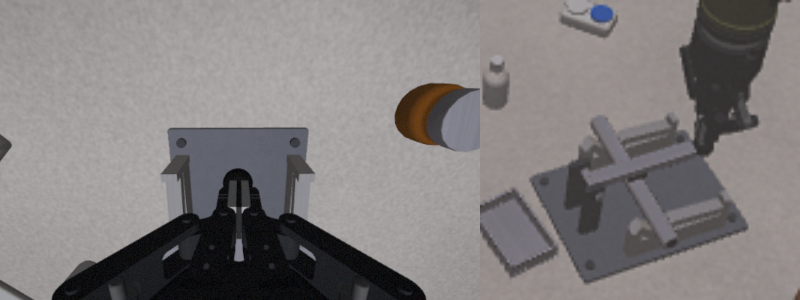

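The view shows the fingertips on the ball at (238,180) and the arm almost level over the post. I'll keep pressing in small steps until the force builds.

Call:
send_rows([
  {"tx": 0,"ty": 0,"tz": 1,"turn": 0},
  {"tx": 0,"ty": 0,"tz": 2,"turn": 0},
  {"tx": 0,"ty": 0,"tz": 3,"turn": 0},
  {"tx": 0,"ty": 0,"tz": 3,"turn": 0},
])

```text
time: 22.08
tcp_pos: [0.4871, 0.2553, 0.0852]
eef_rot: [2.56, 1.821, 0.001]
contact_force: [-1.4, -0.2, 5.9]
finger_gap: -0.0001
```

Call:
send_rows([
  {"tx": 0,"ty": 0,"tz": 1,"turn": 0},
  {"tx": 0,"ty": 0,"tz": 2,"turn": 0},
  {"tx": 0,"ty": 0,"tz": 2,"turn": 0},
])

```text
time: 22.33
tcp_pos: [0.487, 0.2553, 0.0842]
eef_rot: [2.56, 1.82, 0.002]
contact_force: [-3.0, -1.8, 15.8]
finger_gap: -0.0003
```

Call:
send_rows([
  {"tx": 0,"ty": 0,"tz": 0.5,"turn": 0},
  {"tx": 0,"ty": 0,"tz": 1,"turn": 0},
  {"tx": 0,"ty": 0,"tz": 1,"turn": 0},
  {"tx": 0,"ty": 0,"tz": 1,"turn": 0},
])

```text
time: 22.67
tcp_pos: [0.4871, 0.2553, 0.0838]
eef_rot: [2.56, 1.82, 0.002]
contact_force: [-4.2, -1.7, 21.5]
finger_gap: -0.0003
```

Call:
send_rows([
  {"tx": 0,"ty": 0,"tz": -3,"turn": 0},
  {"tx": 0,"ty": 0,"tz": -15,"turn": 0},
  {"tx": 0,"ty": 0,"tz": -45,"turn": 0},
  {"tx": 0,"ty": 0,"tz": -80,"turn": 0},
  {"tx": 0,"ty": -20,"tz": -120,"turn": 0},
  {"tx": 0,"ty": -30,"tz": -160,"turn": 0},
  {"tx": 0,"ty": -30,"tz": -180,"turn": 0},
  {"tx": 0,"ty": -30,"tz": -180,"turn": 0},
])

```text
time: 23.33
tcp_pos: [0.4604, 0.2673, 0.2668]
eef_rot: [-2.559, -1.822, -0.017]
contact_force: [0.3, -0.6, -0.3]
finger_gap: 0.0001
```

```bash
python3 ball2.py c9
python3 - <<'E'
from loc import *
c=cam("scene"); cv2.imwrite("pics/s9.png",cv2.resize(c["pixels"][90:330,150:500],(800,549)))
w=cloud(cam("wrist")).reshape(-1,3); f=np.array([(w[:,:2]-SEAT)@X*1000,(w[:,:2]-SEAT)@Y*1000,w[:,2]*1000]).T
for x in range(-75,45,10):
    j=f[(abs(f[:,0]-x)<4)&(abs(f[:,1])<6)&(f[:,2]>60)&(f[:,2]<110)]
    if len(j)>3: print("arm x",x,np.median(j[:,2]))
E
```

```text
t 23.3333 fix [-112.8752    3.8452  266.8022] jaw yaw 70.9018797270549 F [ 0.2629 -0.6412 -0.3043] gap 7.712879350343173e-05 q [-0.5291  0.515  -0.1312  1.8122  0.0893  0.8095  0.533 ]
wrist 282 502
ball [-85.284    0.5037  73.2958] angle -0.012147686697922832 R 140.29433610830114 med 0.312765293904147
  post y -78 x [-10.2601  -4.9365   5.3247] z95 62.56790670063906
  post y -40 x [-10.1942  -4.4647   5.5354] z95 62.6452480644568
  post y 40 x [-10.252   -7.4485   5.3857] z95 62.402759498095705
  post y 78 x [-10.4196  -4.7358   7.0495] z95 62.567233529755015
  ends [-88.3268  89.8511]
scene 29 114
ball [-85.3823   1.8772  73.7131] angle -0.009167117975778391 R 140.38820380097994 med 0.9796673708361094
top 31 66
ball [-81.9949  -0.068   75.5597] angle 0.0040858042051601885 R 136.9960771084687 med 1.5673194331965483
arm x -75 79.34273506118744
arm x -65 80.2472421193826
arm x -55 80.34222685463482
arm x -45 80.48542596254774
arm x -35 80.54577163961363
```

View pics/s9.png

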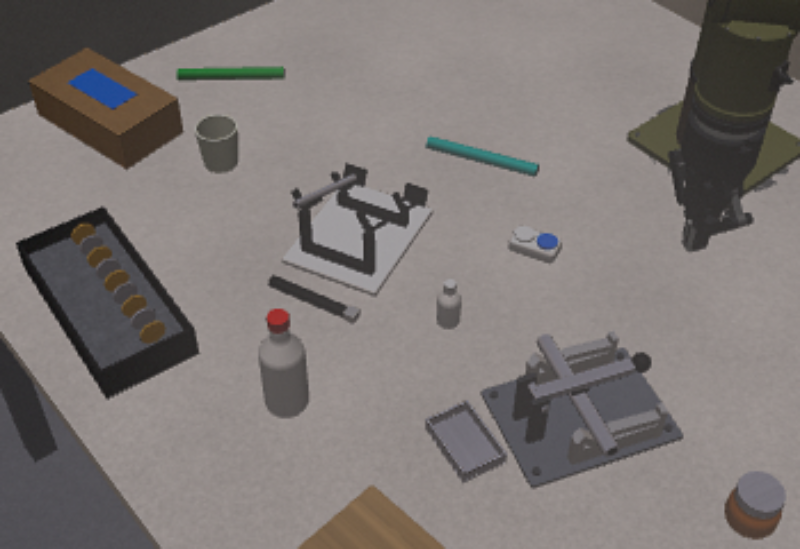

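The clamp is closed (about -0.01 rad, ball at z = 73–74 mm) and the post is seated under it. The thin rod, the bystanders and the look-alikes are in place, and the arm is clear, so I'm handing the job in.

```bash
python3 -c "
from h import *
print(ctrl.finish_job(), ctrl.read_state()['time'])"
```

```text
the job is handed in; nothing more can be done
the job is handed in; nothing more can be done
```

The thick post is seated in the vee with the clamp closed on it, and the job is handed in at about 23.5 s. I set the post level on the landing and let go. From there I rolled it over the edge with the back of an open finger, and it settled untouched with the clamp open. Then I brought the clamp arm down by its ball and moved away.

**Last checks:**
- **Post:** it is at x ≈ 0 in the vee with its top at about 62.6 mm, the same on both sides. Its ends are at -88 and +90 mm, so it is centred within about 1 mm.
- **Clamp:** the angle is about -0.01 rad. The final press reached about 21 N with stiff contact, and the hinge held after I moved away.
- **Surroundings:** in the last scene picture the thin rod, bystanders and look-alikes appear in place, judged by eye. The robot touches nothing.

**What did not go as planned:**
- The open clamp was nudged from about 1.2 to 1.29 rad while I placed or rolled the post. It stayed open and within its stops.
- My first pull on the ball with the fingers gripping it slipped off at about 0.3 rad, with a brief force of about 40 N on the tool. I backed off, checked that the post had not moved, and finished by pressing from above with closed fingertips.
- The top camera put the ball about 3 mm off the other two views. That camera is the coarsest, so I relied on the wrist and scene views, which agreed.

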